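# Load the slumping moulds with glass blanks

## Task

Load the slumping moulds for the kiln: lay each of the four finished glass blanks on the mould of its own shape and size, flat on the rim and centred so that nothing overhangs, with the square and the oblong lined up with their moulds. Set the glass down gently, never drop it, and leave the raw streaky offcut and the glass cutter where they lie.

Things in the scene. Friction and masses are not known exactly. Their poses are not given: they have to be found in the camera images.
- blank_large_round_center (a point): finished blue round glass blank, 66 mm across, 10 mm thick, round-edged, lying flat and loose on the bench (bench top at z = 0), 35 to 120 g; this point is its centre, 5 mm above its underside, z up
- blank_small_round_center (a point): finished amber-yellow round glass blank, 48 mm across, 10 mm thick, round-edged, lying flat and loose on the bench (bench top at z = 0), 35 to 120 g; this point is its centre, 5 mm above its underside, z up
- blank_square_center (a point): finished green square glass blank, 58 x 58 mm (the point's x and y axes run along its sides), 10 mm thick, round-edged, lying flat and loose on the bench (bench top at z = 0), 35 to 120 g; this point is its centre, 5 mm above its underside, z up
- blank_oblong_center (a point): finished oblong glass blank, cream with orange streaks, 96 x 40 mm (the point's x axis runs along its length), 10 mm thick, round-edged, lying flat and loose on the bench (bench top at z = 0), 35 to 120 g; this point is its centre, 5 mm above its underside, z up
- mould_large_round_rim (a point): large round slumping mould of reddish-brown bisque clay, 86 mm across outside, round hollow 42 mm across, 26 mm tall, standing with its flat rim upward on a pale 16 mm kiln shelf; it stays put when touched; this point is the middle of its mouth, level with the rim, z up; a blank lying on the rim has its centre 5 mm above this point
- mould_small_round_rim (a point): small round slumping mould of reddish-brown bisque clay, 68 mm across outside, round hollow 24 mm across, 26 mm tall, standing with its flat rim upward on a pale 16 mm kiln shelf; it stays put when touched; this point is the middle of its mouth, level with the rim, z up; a blank lying on the rim has its centre 5 mm above this point
- mould_square_rim (a point): square slumping mould of reddish-brown bisque clay, 78 x 78 mm outside, hollow 34 x 34 mm (the point's x and y axes run along its sides), 26 mm tall, standing with its flat rim upward on a pale 16 mm kiln shelf; it stays put when touched; this point is the middle of its mouth, level with the rim, z up; a blank lying on the rim has its centre 5 mm above this point
- mould_oblong_rim (a point): oblong slumping mould of reddish-brown bisque clay, 116 x 60 mm outside, hollow 72 x 18 mm (the point's x axis runs along its length), 26 mm tall, standing with its flat rim upward on a pale 16 mm kiln shelf; it stays put when touched; this point is the middle of its mouth, level with the rim, z up; a blank lying on the rim has its centre 5 mm above this point
- offcut_center (a point): raw offcut of thin sheet glass, streaky orange and white with a curved cut, about 80 x 60 mm, 4 mm thick, loose on the bench; it is not a blank; this point is about its middle, 2 mm up
- cutter_center (a point): pencil-shaped glass cutter, dark blue barrel with brass ends and steel head, 140 mm long, 11 mm thick, loose on the bench; this point is the middle of its barrel, its x axis runs along it to the head
Not all that is in view belongs to the job. What is meant by the part that bears blank_oblong_center is not brown or purple, and is the larger of those in its own colour.

How it is judged:
By the outcome, as a careful person would: the job done as asked, in the order asked, and still so for the second after the job is handed in, with the robot touching nothing.
It also fails if it takes over 133 s, if anything falls off the work surface, if the arm or the gripper's body presses on something with over 40 N, if the wrist force passes 120 N, or if a joint passes its speed limit or range.

## Robot

A 7-joint arm with a two-finger parallel gripper is mounted at the origin on the work surface. World frame = base frame: x ahead of the robot, y to its left, z up, the work surface at z = 0. Lengths are in m, angles in rad, forces in N, time in s.
With the tool pointing down it reaches from about 0.4 to 0.85 m from the base axis. Payload 10.4 kg.
Tool frame: the origin (TCP) lies midway between the tips of the shut fingers; the grasp point (between the pads) lies 19 mm behind it (hold_point_z is the distance from the TCP to the grasp point, in m); x points along the fingers, y is the direction in which the jaws open and shut, and the axes are right-handed (so a half turn about x gives the same grasp; the last joint's range is limited). The gripper opens to 85 mm and grips with 20 to 120 N. Pads are 22 mm wide; open, the fingers measure 114 mm over their backs; the gripper's body (76 mm by 85 mm) begins 54 mm behind the grasp point. The pads swing forward as they close: fully open they stand 13 mm farther back than shut.
Start: joints at [1.263, 0.332, -0.065, 1.46, 0.022, 1.35, -0.088], TCP at [0.176, -0.6, 0.231] pointing down, gripper open.
Joint ranges: [-2.6, 2.6], [-0.5, 2.12], [-1.47, 1.34], [0.16, 2.42], [-1.27, 4.41], [0.06, 2.06], [-2.6, 2.6]. Speed limits (rad/s): [2.22, 2.22, 2.79, 2.79, 3.14, 3.14, 3.14].

## Interface

Orientations are given as a unit quaternion [x, y, z, w].
In Python, from rig import read_state, snapshot, finish_job, hold_point_z gives the robot as it stands. The module is installed in compiled form; this text tells all that it offers.
- The arm moves only by the tool drive_tool, never from a script. Its argument "series" is one flat list of numbers, 7 for each row, row after row: the turn, a rotation vector about the tool's x, y, z in degrees, then the shift along the tool's x, y, z in cm, then the closure in counts, from 0 (fully open) to 255 (shut). A call has 1 to 8 rows; each row shifts and turns the pose as measured when the row begins, along the tool's axes as they then stand; what a row does not reach is not made up. A row lasts 1/10 s, in which the tool goes at most 50 mm and 8.59 degrees, less where a joint would pass 70% of its speed; a pose out of reach is approached as far as the arm can. A call is refused whole if a number of a shift passes 5 or a number of a turn 8.59, either way. A call with a gripper value outside its range is refused whole. The fingers move at their own pace and stop on an object; "squeeze" is the grip in N (left out, the last holds). Time passes only in rows, so rows that do not move let the fingers close. It gives the time, the measured TCP pose, the force and the opening at its end, in the units of the state.
- read_state(): the state, without advancing time (a new reading comes with each control period).
- snapshot(name): name is "scene" or "side" or "wrist"; returns a dict with "frame" (384x512x3 uint8, red, green, blue), "fx", "fy", "cx", "cy" (pixels), "k1" (the pictures are not rectified: a ray, as slopes to the right and down, at radius r is drawn at 1 + k1 r^2 times it, then the intrinsics apply), "extrinsics" (4x4, takes a point from world to camera coordinates). Camera axes: x right, y down, z forward; pixel columns grow to the right and rows downward; lengths in m; the calibration is good to about 2 mm. A picture is of the moment at which its call begins. There is no depth.
- finish_job(): hands the job in, once; it reports no verdict.
The state is a dict: "time_s": time; "joints": joint angles; "joint_velocities": joint speeds; "joint_torque": joint torques, N m; "tcp_pos": TCP position; "ee_rot": TCP orientation; "force": force on the tool from outside, world axes, zero at the start; "wrist_torque": the same for the moment, N m; "width": finger opening in m.
Only numpy, scipy, OpenCV 4.12 (cv2) and the standard library are available. Lean on these libraries where they do the work, as an engineer would, in place of code of your own. Each camera call takes 0.05 s, during which the arm holds its last target.

## Working session

There is one attempt and no reset: what is moved stays moved. The work goes in short steps, Python scripts to look and compute and a tool call to move; the robot and the scene stay as the last step left them, time stands still between calls to the robot, and variables do not carry over. Pictures are saved under pics/ and viewed, and the job is handed in when it is done.

Besides the shell and the picture viewer there is one more tool, called after ">>>" in YAML: its name, and indented under it one key for each argument. drive_tool: Moves the arm, as the interface text tells. Its arguments: {"type":"object","properties":{"series":{"type":"array"},"squeeze":{"type":"number"}},"required":["series"]}

```bash
mkdir -p pics; ls; python3 - <<'E'
from rig import *
import cv2,pickle
print(read_state(), hold_point_z if not callable(hold_point_z) else hold_point_z())
for n in ["scene","side","wrist"]:
    s=snapshot(n); cv2.imwrite(f"pics/{n}0.png",s["frame"][:,:,::-1]); pickle.dump(s,open(f"pics/{n}0.pkl","wb"))
    print(n,s["fx"],s["fy"],s["cx"],s["cy"],s["k1"]); print(s["extrinsics"])
E
```

```text
pics
{'time_s': 0.0, 'joints': array([ 1.26340365,  0.33285678, -0.06469953,  1.46095185,  0.02157804,
        1.3499162 , -0.08852598]), 'joint_velocities': array([ 0.00093045,  0.00106083,  0.00126151,  0.00145361,  0.00059307,
       -0.00153699,  0.00037397]), 'joint_torque': array([ 1.18287821e-04, -6.25449944e+01,  4.89103713e-02, -3.91617072e+01,
        1.61452848e-02,  9.72371665e-03, -2.08693734e-05]), 'tcp_pos': array([ 0.17549121, -0.59945381,  0.23052033]), 'ee_rot': array([-0.69986173, -0.10084647,  0.70003889, -0.09984542]), 'force': array([ 0.75477806,  0.71048471, -0.06492164]), 'wrist_torque': array([-0.0524846 ,  0.02960783,  0.04624761]), 'width': 0.08572675541193472} 0.0187
scene 478.0061164107657 478.0061164107657 248.374249414795 196.14368371820177 0.006063344523213927
[[ 1.38041779e-03  9.99995527e-01 -2.65351304e-03  7.26935169e-02]
 [ 8.39838974e-01 -2.59974514e-03 -5.42829383e-01 -3.43380768e-01]
 [-5.42833853e-01 -1.47919234e-03 -8.39838806e-01  1.54381939e+00]
 [ 0.00000000e+00  0.00000000e+00  0.00000000e+00  1.00000000e+00]]
side 498.61106977530375 498.61106977530375 252.9460920279191 183.08244704629723 -0.07920528550324957
[[-0.93275943 -0.36019209  0.01488282  0.40709249]
 [-0.26601736  0.65984655 -0.70273558  0.24018556]
 [ 0.24329942 -0.65944233 -0.71129545  1.32602515]
 [ 0.          0.          0.          1.        ]]
wrist 342.2588032296861 342.2588032296861 257.3747272079172 181.86731060387072 0.003822427833909448
[[ 2.80793896e-01 -9.59767746e-01 -8.13073914e-04 -6.24323581e-01]
 [-9.13362039e-01 -2.67477282e-01  3.06962034e-01 -3.98011450e-02]
 [-2.94829738e-01 -8.54504345e-02 -9.51721413e-01  3.80069323e-01]
 [ 0.00000000e+00  0.00000000e+00  0.00000000e+00  1.00000000e+00]]
```

View images.

View pics/scene0.png

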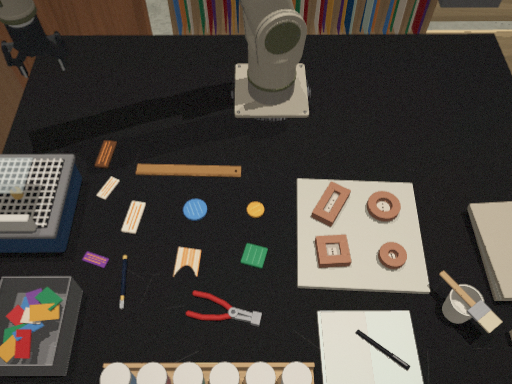

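View pics/side0.png

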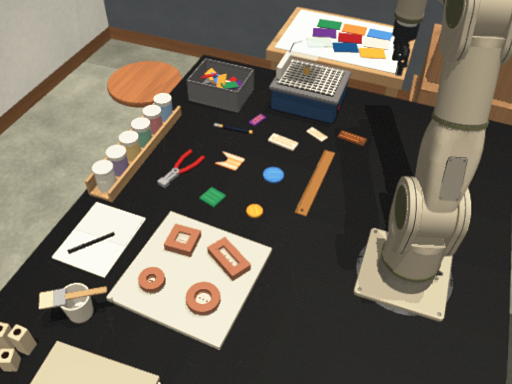

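View pics/wrist0.png

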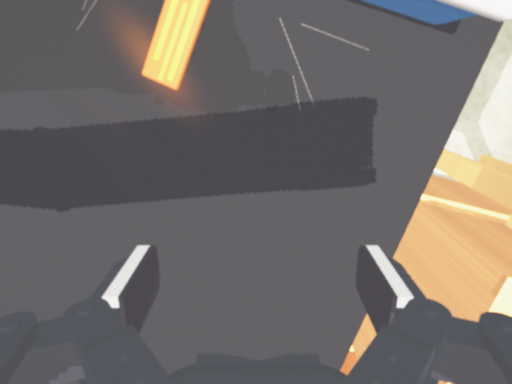

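```bash
cat > h.py <<'E'
import numpy as np,cv2,pickle
from scipy.spatial.transform import Rotation as R
def cast(s,uv,z):
    uv=np.atleast_2d(uv).astype(float)
    xd=(uv[:,0]-s["cx"])/s["fx"]; yd=(uv[:,1]-s["cy"])/s["fy"]
    x,y=xd.copy(),yd.copy()
    for _ in range(20):
        f=1+s["k1"]*(x*x+y*y); x=xd/f;y=yd/f
    E=s["extrinsics"]; Rm=E[:3,:3]; c=-Rm.T@E[:3,3]
    d=np.stack([x,y,np.ones_like(x)],1)@Rm
    t=(z-c[2])/d[:,2]
    return c+d*t[:,None]
def proj(s,P):
    P=np.atleast_2d(P); E=s["extrinsics"]; q=P@E[:3,:3].T+E[:3,3]
    x=q[:,0]/q[:,2];y=q[:,1]/q[:,2];f=1+s["k1"]*(x*x+y*y)
    return np.stack([x*f*s["fx"]+s["cx"],y*f*s["fy"]+s["cy"]],1)
E
python3 - <<'E'
from h import *
s=pickle.load(open("pics/scene0.pkl","rb"));f=s["frame"]
a=cv2.resize(f[140:280,80:280],None,fx=3.5,fy=3.5,interpolation=cv2.INTER_CUBIC)
cv2.imwrite("pics/c1.png",a[:,:,::-1])
a=cv2.resize(f[175:295,290:430],None,fx=4.5,fy=4.5,interpolation=cv2.INTER_CUBIC)
cv2.imwrite("pics/c2.png",a[:,:,::-1])
hsv=cv2.cvtColor(f,cv2.COLOR_RGB2HSV)
for u,v in [(195,209),(256,209),(254,256),(133,217),(108,188),(187,258),(325,210),(385,193),(319,260),(123,280),(360,210)]: print((u,v),hsv[v,u])
E
```

```text
(195, 209) [104 126 198]
(256, 209) [ 20 160 223]
(254, 256) [ 70 115 166]
(133, 217) [ 16  82 224]
(108, 188) [ 17  67 224]
(187, 258) [ 17  68 225]
(325, 210) [ 15  48 204]
(385, 193) [ 11 116 181]
(319, 260) [ 10 127 116]
(123, 280) [108 107  55]
(360, 210) [ 23  31 209]
```

View pics/c1.png

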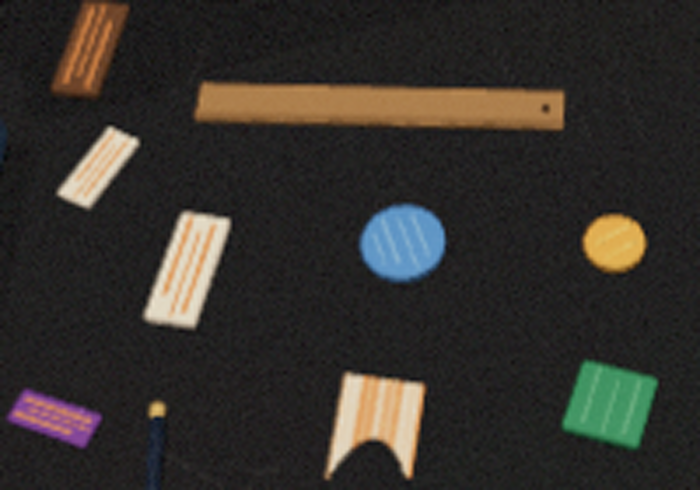

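View pics/c2.png

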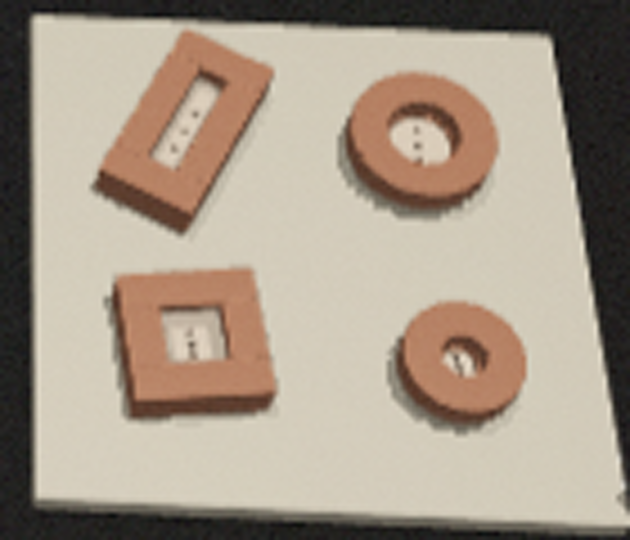

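The large round is at (195,209), the small round at (256,209) and the square at (254,256). The moulds on the shelf are the oblong (331,203), large round (383,206), square (333,250) and small round (392,255).

These could be taken for the oblong blank:
- brown streaked bar (106,153)
- small cream bar (108,188)
- large cream bar (133,217)
- purple bar (95,259)
- offcut (187,262), which has the curved cut

I choose (133,217), the larger of the two cream bars. The crop confirms this.

```bash
cat > meas.py <<'E'
from h import *
def mask(f,k):
    h=cv2.cvtColor(f,cv2.COLOR_RGB2HSV); H,S,V=[h[:,:,i].astype(int) for i in range(3)]
    if k=="blue": return (H>95)&(H<115)&(S>70)&(V>110)
    if k=="yel": return (H>15)&(H<30)&(S>110)&(V>120)
    if k=="grn": return (H>55)&(H<85)&(S>60)&(V>85)
    if k=="cream": return (H<30)&(V>115)&(S<220)
    if k=="clay": return (H<16)&(S>85)&(V>125)
def blob(f,k,uv):
    m=mask(f,k).astype(np.uint8)
    if k=="grn" or k=="blue": m=cv2.morphologyEx(m,cv2.MORPH_CLOSE,np.ones((3,3)))
    n,l,st,c=cv2.connectedComponentsWithStats(m)
    d=[np.hypot(*(np.argwhere(l==i)[:,::-1]-uv).T).min() if st[i,4]>40 else 1e9 for i in range(1,n)]
    i=1+int(np.argmin(d)); mm=(l==i).astype(np.uint8)
    cs,_=cv2.findContours(mm,cv2.RETR_EXTERNAL,cv2.CHAIN_APPROX_NONE)
    return max(cs,key=cv2.contourArea)[:,0,:]
def meas(s,k,uv,z,inflate=True):
    # upsample for finer edges
    g=4; f=cv2.resize(s["frame"],None,fx=g,fy=g,interpolation=cv2.INTER_CUBIC)
    c=blob(f,k,np.array(uv)*g); c=(c+.5)/g-.5
    p=cast(s,c,z)[:,:2]*1000
    (cx,cy),(w,h),a=cv2.minAreaRect(p.astype(np.float32))
    M=cv2.moments(cv2.convexHull(p.astype(np.float32)))
    el=cv2.fitEllipse(cv2.convexHull(p.astype(np.float32)))
    if w<h: w,h,a=h,w,a+90
    a=(a+90)%180-90
    return dict(rect=np.round([cx,cy,w,h,a],1),cen=np.round([M['m10']/M['m00'],M['m01']/M['m00']],1),ell=np.round([*el[0],*el[1]],1))
if __name__=="__main__":
    T={"large":("blue",(195,209),.010),"small":("yel",(256,209),.010),"square":("grn",(254,256),.010),"oblong":("cream",(133,217),.010),
       "Mlarge":("clay",(372,206),.042),"Msmall":("clay",(384,255),.042),"Msq":("clay",(322,250),.042),"Mob":("clay",(322,200),.042)}
    sc=pickle.load(open("pics/scene0.pkl","rb"));sd=pickle.load(open("pics/side0.pkl","rb"))
    for n,(k,uv,z) in T.items():
        r=meas(sc,k,uv,z); print(n,r)
        P=np.r_[r["cen"]/1000,z]
        uv2=proj(sd,P)[0]
        print("   side",np.round(uv2),meas(sd,k,uv2,z))
E
python3 meas.py
```

```text
large {'rect': array([ 455.1, -218.2,   68.2,   64.7,    2.6]), 'cen': array([ 454.9, -218.1]), 'ell': array([ 455. , -218. ,   65.3,   68.5])}
   side [272. 173.] {'rect': array([ 451.7, -214.5,   72.2,   67. ,  -69.6]), 'cen': array([ 451.8, -214.3]), 'ell': array([ 451.8, -214.4,   67.5,   72.9])}
small {'rect': array([455.7, -55. ,  50. ,  48.2, -27.5]), 'cen': array([455.8, -55.1]), 'ell': array([455.8, -55.1,  47.7,  51.1])}
   side [254. 209.] {'rect': array([453. , -50.3,  53.8,  48.6, -68.3]), 'cen': array([452.8, -50.6]), 'ell': array([452.5, -50.6,  50.4,  54.8])}
square {'rect': array([592.4, -59.7,  58.8,  58.2, -16.2]), 'cen': array([592.5, -59.5]), 'ell': array([592.3, -59.4,  73.1,  75.9])}
   side [212. 195.] {'rect': array([589.7, -55.7,  61.8,  61.3,  73.7]), 'cen': array([589.6, -55.7]), 'ell': array([589.6, -55.6,  72.2,  81.2])}
oblong {'rect': array([ 478. , -380.7,   99.4,   42.2,  -10.2]), 'cen': array([ 478.1, -380.7]), 'ell': array([ 478.4, -380.9,   55.3,  120.8])}
   side [282. 140.] {'rect': array([ 474.6, -376.9,  101.8,   51. ,  -10. ]), 'cen': array([
[... 483 characters left out ...]
 side [151. 276.] {'rect': array([603. , 286.7,  69. ,  66.5, -52.7]), 'cen': array([603. , 286.7]), 'ell': array([602.7, 286.8,  68. ,  69.1])}
Msq {'rect': array([592.6, 135.6,  78.7,  78.2,   3.4]), 'cen': array([592.2, 135.9]), 'ell': array([592.4, 134.9,  94.9, 109.3])}
   side [182. 236.] {'rect': array([585.7, 146.4,  91.7,  83.9, -86.6]), 'cen': array([588. , 143.4]), 'ell': array([587.7, 141.6,  92.3, 125.4])}
Mob {'rect': array([452.2, 146.6, 115.6,  60.7, -30.8]), 'cen': array([452.2, 146.4]), 'ell': array([451.7, 145.8,  71.1, 168.2])}
   side [228. 254.] {'rect': array([445.5, 153.5, 126.5,  63.1, -30.8]), 'cen': array([447.3, 151.6]), 'ell': array([447.3, 150. ,  98.9, 136.9])}
```

```bash
cat >> h.py <<'E'
def target_rot(jaw_deg,sgn):
    # tool x down, y at jaw angle
    a=np.radians(jaw_deg); y=np.array([np.cos(a),np.sin(a),0]); x=np.array([0,0,-1.]); z=np.cross(x,y)
    return R.from_matrix(np.stack([x,y,z],1))
def plan(st,P,jaw):
    """print tool-frame rotation vector total (deg), shift total (cm) from the current pose"""
    r=R.from_quat(st["ee_rot"])
    best=None
    for j in (jaw,jaw+180):
        t=target_rot(j,1); rv=np.degrees((r.inv()*t).as_rotvec())
        if best is None or np.linalg.norm(rv)<np.linalg.norm(best[0]): best=(rv,t)
    d=np.array(P)-st["tcp_pos"]
    return best[0], r.inv().apply(d)*100, d
E
python3 - <<'E'
from h import *
from rig import *
st=read_state(); r=R.from_quat(st["ee_rot"]); M=r.as_matrix(); print(M.round(3)); print(np.degrees(np.arctan2(M[1,1],M[0,1])))
E
```

```text
[[-0.     0.281 -0.96 ]
 [ 0.001 -0.96  -0.281]
 [-1.    -0.001  0.   ]]
-73.68143330057354
```

```bash
cat > go.py <<'E'
import sys
from h import *
from rig import *
a=list(map(float,sys.argv[1:5]))
st=read_state(); rv,t,d=plan(st,np.array(a[:3])/1000,a[3])
print("t",round(st["time_s"],2),"tcp mm",(st["tcp_pos"]*1000).round(1),"w",round(st["width"]*1000,1),"F",st["force"].round(1),"J7",round(st["joints"][6],2))
M=R.from_quat(st["ee_rot"]).as_matrix(); print("jaw",np.degrees(np.arctan2(M[1,1],M[0,1])).round(2),"xaxis",M[:,0].round(4))
n=max(np.abs(rv).max()/8.59,np.abs(t).max()/5); print("turn",rv.round(2),"shift cm",t.round(2),"rows",round(n,1))
E
python3 go.py 453.4 -216.3 100 0
```

```text
t 0.15 tcp mm [ 175.5 -599.6  230.7] w 85.5 F [-0.4 -0.2 -0.3] J7 -0.09
jaw -73.68 xaxis [-4.e-04  1.e-03 -1.e+00]
turn [-7.368e+01 -3.000e-02  5.000e-02] shift cm [ 13.1  -28.96 -37.44] rows 8.6
```

>>> drive_tool:
  series: [-8.5, 0, 0, 0, -2, -3, 0, -8.5, 0, 0, 0, -2, -3, 0, -8.5, 0, 0, 0, -2, -3, 0, -8.5, 0, 0, 0, -2, -3, 0, -8.5, 0, 0, 0, -2, -3, 0, -8.5, 0, 0, 0, -2, -3, 0, -8.5, 0, 0, 0, -2, -3, 0, -8.5, 0, 0, 0, -2, -3, 0]
  squeeze: 40

```text
time_s: 0.95
tcp_pos: [0.2231, -0.3237, 0.2271]
ee_rot: [-0.521, -0.48, 0.522, -0.475]
force: [-0.0, -0.1, 0.3]
width: 0.0853
```

```bash
python3 go.py 453.4 -216.3 100 0
```

```text
t 0.95 tcp mm [ 223.1 -323.7  227.1] w 85.3 F [-0.  -0.1  0.3] J7 0.82
jaw -5.03 xaxis [-0.0041  0.0042 -1.    ]
turn [-5.04 -0.23  0.24] shift cm [ 12.66  22.05 -12.67] rows 4.4
```

>>> drive_tool:
  series: [-5, -0.2, 0.2, 1, 4, -2, 30, 0, 0, 0, 2, 4, -2.3, 30, 0, 0, 0, 2, 4, -2, 30, 0, 0, 0, 2, 4, -2, 30, 0, 0, 0, 2, 4, -2, 30, 0, 0, 0, 2, 2, -1, 30]

```text
time_s: 1.55
tcp_pos: [0.4483, -0.2095, 0.1181]
ee_rot: [0.499, 0.496, -0.5, 0.505]
force: [-0.8, -1.0, -0.0]
width: 0.0755
```

```bash
python3 go.py 453.4 -216.3 80 0
```

```text
t 1.55 tcp mm [ 448.3 -209.5  118.1] w 75.5 F [-0.8 -1.  -0. ] J7 0.24
jaw 0.11 xaxis [ 0.0066 -0.01   -0.9999]
turn [ 0.1   0.57 -0.38] shift cm [3.82 0.48 0.64] rows 0.8
```

>>> drive_tool:
  series: [0.1, 0.57, -0.38, 2, 0.48, 0.64, 30, 0, 0, 0, 1.8, 0, 0, 30, 0, 0, 0, 0, 0, 0, 30]

```text
time_s: 1.85
tcp_pos: [0.4553, -0.2114, 0.0758]
ee_rot: [0.499, 0.504, -0.498, 0.5]
force: [0.0, -0.7, -0.6]
width: 0.0752
```

```bash
cat > shot.py <<'E'
import sys
from h import *
from rig import *
s=snapshot(sys.argv[1]); n=sys.argv[2]
cv2.imwrite(f"pics/{n}.png",s["frame"][:,:,::-1]); pickle.dump(s,open(f"pics/{n}.pkl","wb"))
E
python3 go.py 453.4 -216.3 40 0; python3 shot.py wrist w1; python3 - <<'E'
from meas import *
s=pickle.load(open("pics/w1.pkl","rb")); uv=proj(s,[.4534,-.2163,.01])[0]; print(uv, meas(s,"blue",uv,.010))
E
```

```text
t 1.85 tcp mm [ 455.3 -211.4   75.8] w 75.2 F [ 0.  -0.7 -0.6] J7 0.22
jaw 0.4 xaxis [-0.0028  0.0052 -1.    ]
turn [ 0.4  -0.3   0.16] shift cm [ 3.57 -0.18  0.51] rows 0.7
[254.78267787 206.17223017] {'rect': array([ 450.9, -215.9,   67.3,   65.3,  -87.4]), 'cen': array([ 451., -216.]), 'ell': array([ 451. , -215.9,   65.6,   67.4])}
```

View pics/w1.png

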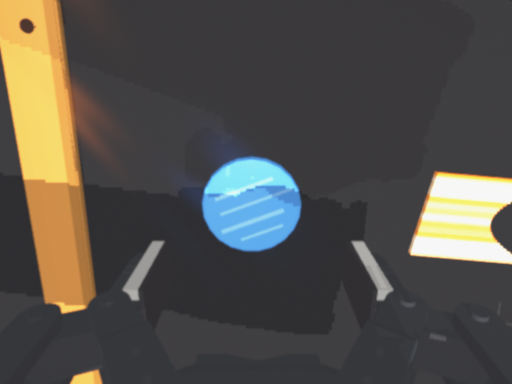

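The wrist view shows the blue disc at (252,204), between the open fingers at (145,265) and (370,265). It measures 67 x 65 mm at (451,-216), which agrees with the other views.

>>> drive_tool:
  series: [0.4, -0.3, 0.16, 2, -0.28, 0.48, 30, 0, 0, 0, 1.5, 0, 0, 30, 0, 0, 0, 0, 0, 0, 30]

```text
time_s: 2.2
tcp_pos: [0.4542, -0.2181, 0.0441]
ee_rot: [0.501, 0.498, -0.5, 0.502]
force: [0.2, 0.4, 0.2]
width: 0.075
```

```bash
python3 go.py 452.5 -216.2 5 0
```

```text
t 2.2 tcp mm [ 454.2 -218.1   44.1] w 75.0 F [0.2 0.4 0.2] J7 0.19
jaw -0.09 xaxis [ 0.0047 -0.0037 -1.    ]
turn [-0.09  0.21 -0.27] shift cm [ 3.9  -0.19 -0.21] rows 0.8
```

>>> drive_tool:
  series: [-0.1, 0.2, -0.3, 1.5, -0.1, -0.1, 30, 0, 0, 0, 1, 0, 0, 30, 0, 0, 0, 0.7, 0, 0, 30, 0, 0, 0, 0, 0, 0, 30, 0, 0, 0, 0, 0, 0, 30]

```text
time_s: 2.7
tcp_pos: [0.4545, -0.2176, 0.0118]
ee_rot: [0.5, 0.499, -0.5, 0.501]
force: [-0.2, -0.3, -0.3]
width: 0.0752
```

```bash
python3 go.py 452.5 -216.2 0 0;python3 go.py 452.5 -216.2 0 0
```

```text
t 2.7 tcp mm [ 454.5 -217.6   11.8] w 75.2 F [-0.2 -0.3 -0.3] J7 0.16
jaw 0.01 xaxis [ 0.0012 -0.0013 -1.    ]
turn [ 0.01  0.07 -0.07] shift cm [ 1.18 -0.2  -0.14] rows 0.2
t 2.7 tcp mm [ 454.5 -217.6   11.8] w 75.2 F [-0.2 -0.3 -0.3] J7 0.16
jaw 0.01 xaxis [ 0.0012 -0.0013 -1.    ]
turn [ 0.01  0.07 -0.07] shift cm [ 1.18 -0.2  -0.14] rows 0.2
```

>>> drive_tool:
  series: [0, 0, 0, 0.6, -0.2, -0.14, 42, 0, 0, 0, 0.4, 0, 0, 42, 0, 0, 0, 0, 0, 0, 42, 0, 0, 0, 0, 0, 0, 42]

```text
time_s: 3.1
tcp_pos: [0.4528, -0.2162, 0.0016]
ee_rot: [0.5, 0.499, -0.5, 0.501]
force: [0.3, -0.6, 1.2]
width: 0.0712
```

```bash
python3 go.py 452.5 -216.2 0 0
```

```text
t 3.1 tcp mm [ 452.8 -216.2    1.6] w 71.2 F [ 0.3 -0.6  1.2] J7 0.15
jaw 0.02 xaxis [ 0.0022 -0.0018 -1.    ]
turn [ 0.02  0.11 -0.12] shift cm [ 0.16 -0.03  0.  ] rows 0.0
```

Probe down for bench contact in 1 mm steps.

>>> drive_tool:
  series: [0, 0, 0, 0.1, 0, 0, 42, 0, 0, 0, 0.1, 0, 0, 42, 0, 0, 0, 0.1, 0, 0, 42, 0, 0, 0, 0.1, 0, 0, 42]

```text
time_s: 3.5
tcp_pos: [0.4532, -0.2165, -0.0022]
ee_rot: [0.5, 0.499, -0.5, 0.501]
force: [-0.3, -0.6, 0.3]
width: 0.0709
```

>>> drive_tool:
  series: [0, 0, 0, 0.1, 0, 0, 42, 0, 0, 0, 0.1, 0, 0, 42, 0, 0, 0, 0.1, 0, 0, 42]

```text
time_s: 3.8
tcp_pos: [0.4532, -0.2165, -0.0055]
ee_rot: [0.5, 0.499, -0.5, 0.501]
force: [0.3, -0.4, 0.1]
width: 0.0717
```

>>> drive_tool:
  series: [0, 0, 0, 0.1, 0, 0, 42, 0, 0, 0, 0.1, 0, 0, 42]

```text
time_s: 4.0
tcp_pos: [0.4532, -0.2165, -0.0077]
ee_rot: [0.5, 0.499, -0.5, 0.501]
force: [-0.6, -0.4, 0.1]
width: 0.0715
```

>>> drive_tool:
  series: [0, 0, 0, 0.1, 0, 0, 42]

```text
time_s: 4.1
tcp_pos: [0.4533, -0.2165, -0.0081]
ee_rot: [0.5, 0.499, -0.5, 0.501]
force: [-7.2, 3.6, 24.1]
width: 0.0713
```

>>> drive_tool:
  series: [0, 0, 0, 0.1, 0, 0, 42]

```text
time_s: 4.2
tcp_pos: [0.4533, -0.2166, -0.0081]
ee_rot: [0.5, 0.499, -0.5, 0.501]
force: [-7.2, 3.2, 24.4]
width: 0.0714
```

Contact came at TCP z = -8.0 mm with 71 mm opening, which agrees with my finger-swing model (8.2). I'll rise to -4.6 mm and close.

>>> drive_tool:
  series: [0, 0, 0, -0.35, 0, 0, 42, 0, 0, 0, 0, 0, 0, 42, 0, 0, 0, 0, 0, 0, 70, 0, 0, 0, 0, 0, 0, 90, 0, 0, 0, 0, 0, 0, 90, 0, 0, 0, 0, 0, 0, 90]
  squeeze: 40

```text
time_s: 4.8
tcp_pos: [0.4535, -0.2166, -0.0037]
ee_rot: [0.499, 0.499, -0.501, 0.501]
force: [-2.2, 0.6, 4.3]
width: 0.0639
```

```bash
python3 go.py 452.5 -216.2 -4.6 0
```

```text
t 4.8 tcp mm [ 453.5 -216.6   -3.7] w 63.9 F [-2.2  0.6  4.3] J7 0.14
jaw 0.01 xaxis [ 0.0017 -0.0039 -1.    ]
turn [ 0.01  0.22 -0.1 ] shift cm [ 0.09 -0.1  -0.04] rows 0.0
```

>>> drive_tool:
  series: [0, 0, 0, -0.5, 0, 0, 90, 0, 0, 0, -1, 0, 0, 90, 0, 0, 0, -2, 0, 0, 90, 0, 0, 0, -2, 0, 0, 90, 0, 0, 0, 0, 0, 0, 90]

```text
time_s: 5.3
tcp_pos: [0.4527, -0.2158, 0.0539]
ee_rot: [0.499, 0.5, -0.5, 0.501]
force: [0.3, -0.6, -0.9]
width: 0.0636
```

```bash
python3 shot.py wrist w2;python3 shot.py side s2;  python3 go.py 460.7 284.8 120 0
```

```text
t 5.4 tcp mm [ 451.4 -215.5   51.6] w 64.1 F [-0.   0.4 -0.5] J7 0.2
jaw 0.02 xaxis [-2.3e-03 -9.0e-04 -1.0e+00]
turn [0.02 0.05 0.13] shift cm [ -6.89   0.93 -50.02] rows 10.0
```

View pics/w2.png

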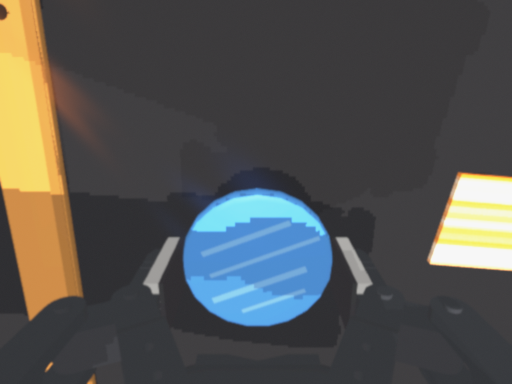

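View pics/s2.png

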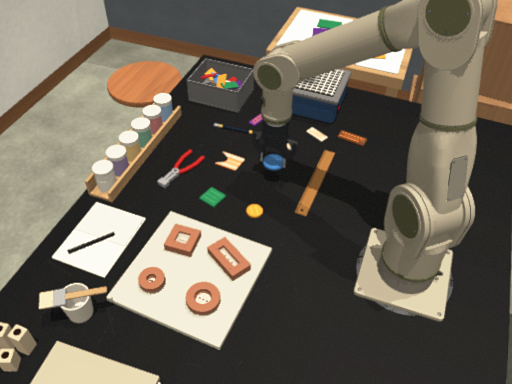

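The wrist view shows the disc held level, centred at (257,257) between the pads. The side view shows it clear of the bench at (273,162). Next I carry it to the large mould.

>>> drive_tool:
  series: [0, 0, 0, -2.5, 0, -2, 90, 0, 0, 0, -2.5, 0.1, -4, 90, 0, 0, 0, -2, 0.1, -4.5, 90, 0, 0, 0, 0, 0.1, -4.5, 90, 0, 0, 0, 0, 0.1, -4.5, 90, 0, 0, 0, 0, 0.1, -4.5, 90, 0, 0, 0, 0, 0.1, -4.5, 90, 0, 0, 0, 0, 0.1, -4.5, 90]

```text
time_s: 6.2
tcp_pos: [0.4562, 0.1191, 0.1187]
ee_rot: [-0.501, -0.499, 0.506, -0.494]
force: [0.5, 0.5, -1.1]
width: 0.0641
```

```bash
python3 go.py 460.7 284.8 110 0
```

```text
t 6.2 tcp mm [456.2 119.1 118.7] w 64.1 F [ 0.5  0.5 -1.1] J7 -0.49
jaw -0.83 xaxis [-9.e-03 -2.e-04 -1.e+00]
turn [-0.83  0.01  0.51] shift cm [  0.86   0.21 -16.58] rows 3.3
```

>>> drive_tool:
  series: [-0.8, 0, 0.5, 0.2, 0, -4.5, 90, 0, 0, 0, 0.1, 0, -4.5, 90, 0, 0, 0, 0, 0, -4, 90, 0, 0, 0, 0, 0, -2, 90, 0, 0, 0, 0, 0, -0.5, 90, 0, 0, 0, 0, 0, 0, 90]

```text
time_s: 6.8
tcp_pos: [0.4514, 0.2856, 0.1107]
ee_rot: [0.497, 0.504, -0.499, 0.5]
force: [0.3, -0.4, -1.4]
width: 0.0636
```

```bash
python3 shot.py wrist w3;  python3 go.py 460.7 284.8 70 0
python3 - <<'E'
from meas import *
s=pickle.load(open("pics/w3.pkl","rb")); uv=proj(s,[.4607,.3100,.042])[0]; print(uv, meas(s,"clay",uv,.042))
E
```

```text
t 6.85 tcp mm [451.6 284.9 110.7] w 63.6 F [ 0.3 -0.7 -1.5] J7 -0.88
jaw 0.42 xaxis [-0.0073  0.0012 -1.    ]
turn [ 0.42 -0.07  0.42] shift cm [4.06 0.94 0.02] rows 0.8
[273.09128637 161.54644104] {'rect': array([460. , 305.5,  84.8,  44.4,  -2.8]), 'cen': array([459.6, 302.2]), 'ell': array([458.7, 286.8,  81.9,  84.1])}
```

View pics/w3.png

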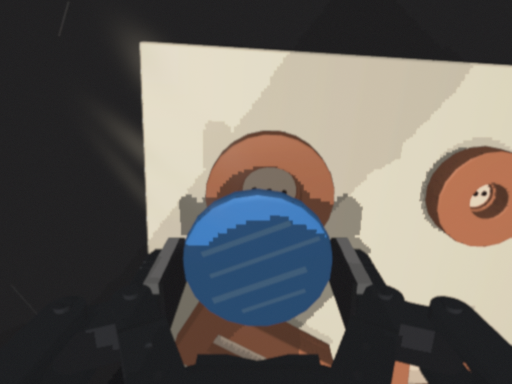

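The wrist view shows the mould ring centred near x=270 px, half hidden by the disc. It measures about (460,286), which agrees with (460.7,284.8). I descend.

>>> drive_tool:
  series: [0.4, 0, 0.4, 1.5, 0.7, 0, 90, 0, 0, 0, 2, 0, 0, 90, 0, 0, 0, 1.2, 0, 0, 90, 0, 0, 0, 0, 0, 0, 90, 0, 0, 0, 0, 0, 0, 90]

```text
time_s: 7.35
tcp_pos: [0.4618, 0.2773, 0.0588]
ee_rot: [-0.502, -0.496, 0.503, -0.499]
force: [-0.7, 0.7, -0.1]
width: 0.0642
```

```bash
python3 go.py 460.7 284.8 40 0
```

```text
t 7.35 tcp mm [461.8 277.3  58.8] w 64.2 F [-0.7  0.7 -0.1] J7 -0.93
jaw -0.57 xaxis [ 9.0e-04 -3.2e-03 -1.0e+00]
turn [-0.57  0.18 -0.05] shift cm [ 1.88 -0.12 -0.75] rows 0.4
```

>>> drive_tool:
  series: [-0.5, 0.2, 0, 0.4, -0.12, -0.75, 90, 0, 0, 0, 0, 0, 0, 90, 0, 0, 0, 0, 0, 0, 90]

```text
time_s: 7.65
tcp_pos: [0.4615, 0.2855, 0.0557]
ee_rot: [0.501, 0.499, -0.499, 0.5]
force: [-0.1, 0.3, -1.1]
width: 0.0639
```

```bash
python3 go.py 460.7 284.8 40 0
```

```text
t 7.65 tcp mm [461.5 285.5  55.7] w 63.9 F [-0.1  0.3 -1.1] J7 -0.94
jaw -0.07 xaxis [ 0.0028  0.0013 -1.    ]
turn [-0.07 -0.08 -0.16] shift cm [ 1.57 -0.08  0.07] rows 0.3
```

>>> drive_tool:
  series: [0, 0, -0.1, 0.5, -0.08, 0.07, 90, 0, 0, 0, 0.5, 0, 0, 90, 0, 0, 0, 0.3, 0, 0, 90, 0, 0, 0, 0, 0, 0, 90, 0, 0, 0, 0, 0, 0, 90]

```text
time_s: 8.15
tcp_pos: [0.4609, 0.285, 0.042]
ee_rot: [0.501, 0.5, -0.499, 0.5]
force: [1.0, -0.4, -0.6]
width: 0.0636
```

```bash
python3 go.py 460.7 284.8 40 0
```

```text
t 8.15 tcp mm [460.9 285.   42. ] w 63.6 F [ 1.  -0.4 -0.6] J7 -0.95
jaw -0.05 xaxis [ 0.0018  0.0015 -1.    ]
turn [-0.05 -0.09 -0.11] shift cm [ 0.2  -0.02  0.02] rows 0.0
```

>>> drive_tool:
  series: [0, 0, 0, 0.1, 0, 0, 90, 0, 0, 0, 0.1, 0, 0, 90]

```text
time_s: 8.35
tcp_pos: [0.461, 0.2851, 0.0401]
ee_rot: [0.501, 0.5, -0.499, 0.5]
force: [0.1, 0.6, -0.7]
width: 0.0637
```

>>> drive_tool:
  series: [0, 0, 0, 0.1, 0, 0, 90]

```text
time_s: 8.45
tcp_pos: [0.4611, 0.2851, 0.0391]
ee_rot: [0.501, 0.5, -0.499, 0.5]
force: [-0.1, -0.3, -0.3]
width: 0.0638
```

>>> drive_tool:
  series: [0, 0, 0, 0.1, 0, 0, 90]

```text
time_s: 8.55
tcp_pos: [0.4611, 0.2851, 0.0383]
ee_rot: [0.501, 0.5, -0.499, 0.5]
force: [-5.0, -3.9, 14.9]
width: 0.064
```

Contact is at 38.3 mm as predicted. I release and rise.

>>> drive_tool:
  series: [0, 0, 0, 0, 0, 0, 60, 0, 0, 0, 0, 0, 0, 45, 0, 0, 0, 0, 0, 0, 25, 0, 0, 0, 0, 0, 0, 25, 0, 0, 0, -1, 0, 0, 25, 0, 0, 0, -3, 0, 0, 25, 0, 0, 0, -4, 0, 0, 25, 0, 0, 0, 0, 0, 0, 25]

```text
time_s: 9.35
tcp_pos: [0.4604, 0.2855, 0.1225]
ee_rot: [0.501, 0.5, -0.499, 0.5]
force: [-0.1, 0.0, 0.2]
width: 0.0767
```

```bash
python3 shot.py wrist w4;  python3 shot.py scene sc4; python3 go.py 454.3 -52.9 100 0
cat > chk.py <<'E'
import sys
from meas import *
n,k,zt=sys.argv[1],sys.argv[2],float(sys.argv[5]); g=np.array([float(sys.argv[3]),float(sys.argv[4])])/1000
s=pickle.load(open(f"pics/{n}.pkl","rb"))
uv=proj(s,[*g,zt])[0]; print(uv.round(),k,meas(s,k,uv,zt))
if len(sys.argv)>6:
    uv=proj(s,[g[0]+float(sys.argv[6])/1000,g[1],.042])[0]; print(uv.round(),"clay",meas(s,"clay",uv,.042))
E
for i in w4 sc4; do python3 chk.py $i blue 461 285 .052 38; done
```

```text
t 9.45 tcp mm [459.  283.7 118.4] w 77.1 F [-0.3  0.1 -0.6] J7 -0.88
jaw -0.03 xaxis [-3.1e-03 -6.0e-04 -1.0e+00]
turn [-0.03  0.03  0.18] shift cm [ 1.86 -0.45 33.66] rows 6.7
[258. 197.] blue {'rect': array([459.9, 300.8,  64.3,  34.3,   4.1]), 'cen': array([460.1, 298.3]), 'ell': array([460.9, 292.3,  49.9,  62.8])}
[313. 192.] clay {'rect': array([458.5, 304.1,  84.5,  46.7,   1. ]), 'cen': array([458.6, 300.8]), 'ell': array([458.8, 286.8,  81.2,  84. ])}
[385. 202.] blue {'rect': array([465.3, 283. ,  63.4,  59.9,  29.4]), 'cen': array([464.9, 283.4]), 'ell': array([465. , 283.1,  61.4,  64.3])}
[387. 216.] clay {'rect': array([483.1, 307.3,  66.3,  21.9, -42.9]), 'cen': array([482.5, 304.9]), 'ell': array([476.8, 300.9,  37. ,  63.9])}
```

View pics/w4.png

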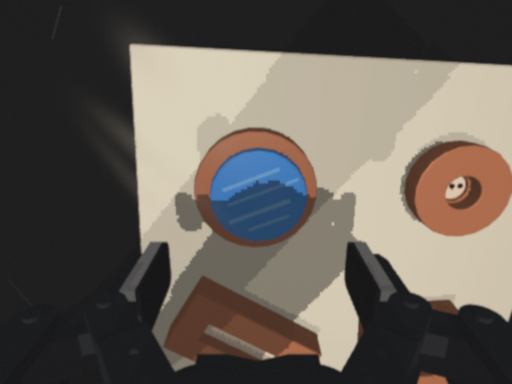

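```bash
cat > wm.py <<'E'
# shadow-tolerant measurement in wrist view: hue only
import sys
from h import *
def hue(s,lo,hi,uv,z,smin=90,vmin=35,g=3):
    f=cv2.resize(s["frame"],None,fx=g,fy=g,interpolation=cv2.INTER_CUBIC)
    h=cv2.cvtColor(f,cv2.COLOR_RGB2HSV); m=((h[:,:,0]>=lo)&(h[:,:,0]<=hi)&(h[:,:,1]>smin)&(h[:,:,2]>vmin)).astype(np.uint8)
    m=cv2.morphologyEx(m,cv2.MORPH_OPEN,np.ones((5,5)))
    m=cv2.morphologyEx(m,cv2.MORPH_CLOSE,np.ones((9,9)))
    n,l,st,c=cv2.connectedComponentsWithStats(m)
    q=np.argwhere(l>0)[:,::-1]; j=q[np.argmin(np.hypot(*(q-np.array(uv)*g).T))]
    mm=(l==l[j[1],j[0]]).astype(np.uint8)
    c=max(cv2.findContours(mm,0,1)[0],key=cv2.contourArea)[:,0,:]
    c=(c+.5)/g-.5; x0,y0=c.min(0);x1,y1=c.max(0)
    p=(cast(s,c,z)[:,:2]*1000).astype(np.float32); hl=cv2.convexHull(p)
    (a,b),r=cv2.minEnclosingCircle(p); rc=cv2.minAreaRect(p); e=cv2.fitEllipse(hl)
    print("px",np.round([x0,x1,y0,y1],1),"ell",np.round([*e[0],*e[1]],1),"rect",np.round([*rc[0],*rc[1],rc[2]],1))
if __name__=="__main__":
    n,lo,hi,u,v,z=sys.argv[1:7]; s=pickle.load(open(f"pics/{n}.pkl","rb")); hue(s,int(lo),int(hi),(float(u),float(v)),float(z))
E
python3 wm.py w4 95 118 258 200 .052; python3 wm.py w4 3 18 205 190 .042;python3 wm.py w4 3 18 415 190 .042
```

```text
px [210.  306.3 148.3 240. ] ell [461.  285.6  63.9  64.9] rect [461.  285.4  63.9  64.8   9.6]
px [194.3 316.  128.3 246. ] ell [458.9 286.1  83.9  86. ] rect [458.9 285.8  84.2  84.9  38. ]
px [405.  511.3 141.  235.3] ell [599.3 286.7  66.6  75.9] rect [599.4 287.6  66.5  75.3  50. ]
```

In the wrist view the blue disc sits on the ring with clay showing all round. Disc is at (461,285.5) and mould at (459,286), so it is 2 mm off with 8 mm of margin. That is acceptable. Next is the small round.

>>> drive_tool:
  series: [0, 0, 0, 0, 0, 2.5, 25, 0, 0, 0, 0, 0, 4.5, 85, 0, 0, 0, 0, 0, 4.5, 85, 0, 0, 0, 0, 0, 4.5, 85, 0, 0, 0, 0.5, 0, 4.5, 85, 0, 0, 0, 0.5, 0, 4.5, 85, 0, 0, 0, 0.5, 0, 4, 85, 0, 0, 0, 0.5, -0.2, 2, 85]

```text
time_s: 10.25
tcp_pos: [0.4521, -0.035, 0.0922]
ee_rot: [0.496, 0.505, -0.501, 0.498]
force: [0.2, 0.2, 0.6]
width: 0.0568
```

```bash
python3 go.py 454.3 -52.9 80 0
```

```text
t 10.25 tcp mm [452.1 -35.   92.2] w 56.8 F [0.2 0.2 0.6] J7 -0.12
jaw 0.34 xaxis [-0.0109  0.0017 -0.9999]
turn [ 0.34 -0.1   0.62] shift cm [1.22 0.22 1.79] rows 0.4
```

>>> drive_tool:
  series: [0.3, 0, 0.6, 1, 0.2, 1.4, 85, 0, 0, 0, 0, 0, 0, 85, 0, 0, 0, 0, 0, 0, 85]

```text
time_s: 10.55
tcp_pos: [0.4513, -0.0529, 0.0793]
ee_rot: [-0.501, -0.501, 0.502, -0.497]
force: [-0.0, -0.1, -1.4]
width: 0.057
```

```bash
python3 shot.py wrist w5; python3 go.py 454.3 -52.9 20 0; python3 wm.py w5 12 32 258 190 .010; python3 chk.py w5 yel 454 -53 .01
```

```text
t 10.6 tcp mm [451.2 -52.9  79.3] w 57.1 F [-0.2  0.2 -0.9] J7 -0.11
jaw -0.31 xaxis [-0.0058  0.002  -1.    ]
turn [-0.31 -0.12  0.33] shift cm [5.92 0.34 0.01] rows 1.2
px [222.  295.7 159.  230.7] ell [451.9 -52.4  48.7  50.5] rect [452.1 -52.5  50.2  48.6  74.7]
[262. 197.] yel {'rect': array([451.9, -52.2,  49.4,  47.7, -88.4]), 'cen': array([452. , -52.4]), 'ell': array([451.9, -52.4,  47.8,  49.7])}
```

View pics/w5.png

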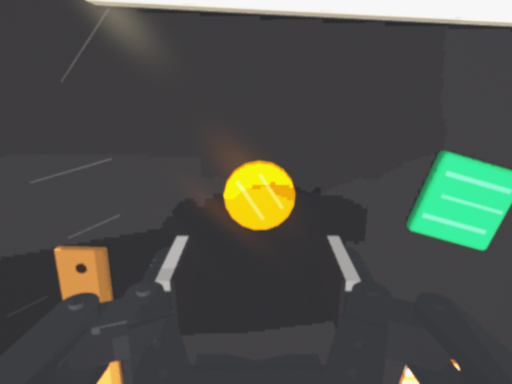

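The wrist view shows the yellow disc at (259,195) between the fingers, measured at (452,-52.4). I descend.

>>> drive_tool:
  series: [-0.3, -0.1, 0.3, 2.5, 0.08, 0, 85, 0, 0, 0, 2, 0, 0, 85, 0, 0, 0, 1, 0, 0, 85, 0, 0, 0, 0, 0, 0, 85, 0, 0, 0, 0, 0, 0, 85]

```text
time_s: 11.1
tcp_pos: [0.4537, -0.0478, 0.0247]
ee_rot: [0.499, 0.502, -0.497, 0.502]
force: [-0.1, 0.7, 1.0]
width: 0.057
```

```bash
python3 go.py 452.2 -52.5 -0.3 0
```

```text
t 11.1 tcp mm [453.7 -47.8  24.7] w 57.0 F [-0.1  0.7  1. ] J7 -0.18
jaw 0.43 xaxis [ 0.0021  0.001  -1.    ]
turn [ 0.43 -0.06 -0.12] shift cm [ 2.5  -0.16  0.47] rows 0.5
```

>>> drive_tool:
  series: [0.4, 0, -0.1, 0.5, -0.16, 0.47, 85, 0, 0, 0, 0.4, 0, 0, 85, 0, 0, 0, 0, 0, 0, 85, 0, 0, 0, 0, 0, 0, 85]

```text
time_s: 11.5
tcp_pos: [0.4535, -0.0531, 0.017]
ee_rot: [0.501, 0.499, -0.499, 0.501]
force: [0.6, 0.1, -0.4]
width: 0.0569
```

```bash
python3 go.py 452.2 -52.5 -0.3 0
```

```text
t 11.5 tcp mm [453.5 -53.1  17. ] w 56.9 F [ 0.6  0.1 -0.4] J7 -0.19
jaw -0.0 xaxis [ 3.1e-03 -1.0e-04 -1.0e+00]
turn [-0.    0.01 -0.18] shift cm [ 1.73 -0.13 -0.06] rows 0.3
```

>>> drive_tool:
  series: [0, 0, -0.15, 0.5, -0.1, -0.06, 85, 0, 0, 0, 0.5, 0, 0, 85, 0, 0, 0, 0.5, 0, 0, 85, 0, 0, 0, 0.2, 0, 0, 85, 0, 0, 0, 0, 0, 0, 85]

```text
time_s: 12.0
tcp_pos: [0.4524, -0.0525, -0.0014]
ee_rot: [0.5, 0.5, -0.5, 0.5]
force: [0.1, -0.0, 0.1]
width: 0.0569
```

```bash
python3 go.py 452.2 -52.5 -0.3 0
```

```text
t 12.0 tcp mm [452.4 -52.5  -1.4] w 56.9 F [ 0.1 -0.   0.1] J7 -0.22
jaw -0.01 xaxis [ 3.e-04 -2.e-04 -1.e+00]
turn [-0.01  0.01 -0.02] shift cm [-0.11 -0.02  0.  ] rows 0.0
```

>>> drive_tool:
  series: [0, 0, 0, -0.12, 0, 0, 85, 0, 0, 0, 0, 0, 0, 110, 0, 0, 0, 0, 0, 0, 140, 0, 0, 0, 0, 0, 0, 150, 0, 0, 0, 0, 0, 0, 150, 0, 0, 0, 0, 0, 0, 150]

```text
time_s: 12.6
tcp_pos: [0.4527, -0.0525, 0.0006]
ee_rot: [0.5, 0.5, -0.5, 0.5]
force: [0.1, 0.3, 0.1]
width: 0.046
```

```bash
python3 go.py 452.2 -52.5 -0.3 0
```

```text
t 12.6 tcp mm [452.7 -52.5   0.6] w 46.0 F [0.1 0.3 0.1] J7 -0.22
jaw -0.01 xaxis [ 8.e-04 -6.e-04 -1.e+00]
turn [-0.01  0.04 -0.05] shift cm [ 0.09 -0.05  0.  ] rows 0.0
```

>>> drive_tool:
  series: [0, 0, 0, -0.5, 0, 0, 150, 0, 0, 0, -1.5, 0, 0, 150, 0, 0, 0, -2.5, 0, -1, 150, 0, 0, 0, -2.5, 1, -3, 150, 0, 0, 0, -2, 2, -4.5, 150, 0, 0, 0, -1, 2, -4.5, 150, 0, 0, 0, 0, 2, -4.5, 150, 0, 0, 0, 0, 2, -4.5, 150]

```text
time_s: 13.4
tcp_pos: [0.5447, 0.1638, 0.1115]
ee_rot: [0.504, 0.494, -0.503, 0.498]
force: [1.2, -1.2, 0.1]
width: 0.0461
```

```bash
python3 go.py 602.8 285.5 110 0
```

```text
t 13.4 tcp mm [544.7 163.8 111.5] w 46.1 F [ 1.2 -1.2  0.1] J7 -0.64
jaw -0.83 xaxis [ 0.0047 -0.0033 -1.    ]
turn [-0.83  0.19 -0.27] shift cm [  0.14   5.63 -12.26] rows 2.5
```

>>> drive_tool:
  series: [-0.8, 0.2, -0.3, 0, 1.5, -4, 150, 0, 0, 0, 0, 1.5, -3, 150, 0, 0, 0, 0, 1.2, -2.5, 150, 0, 0, 0, 0, 0.6, -1, 150, 0, 0, 0, 0, 0, 0, 150, 0, 0, 0, 0, 0, 0, 150]

```text
time_s: 14.0
tcp_pos: [0.5944, 0.2816, 0.1195]
ee_rot: [0.5, 0.504, -0.496, 0.5]
force: [-0.3, 0.6, -0.7]
width: 0.0459
```

```bash
python3 shot.py wrist w6; python3 go.py 602.8 285.5 60 0; python3 wm.py w6 3 15 258 160 .042; python3 - <<'E'
from h import *
s=pickle.load(open("pics/w6.pkl","rb")); print(proj(s,[.603,.3125,.042]))
E
```

```text
t 14.05 tcp mm [594.4 281.4 119.6] w 46.4 F [-0.2 -0.5 -0.3] J7 -0.78
jaw 0.45 xaxis [ 0.0015  0.0082 -1.    ]
turn [ 0.45 -0.47 -0.09] shift cm [ 5.97  0.83 -0.36] rows 1.2
px [221.3 319.  137.3 224. ] ell [603.  285.6  66.   69. ] rect [604.3 291.3  57.4  66.7  80.5]
[[270.78053603 149.27553607]]
```

View pics/w6.png

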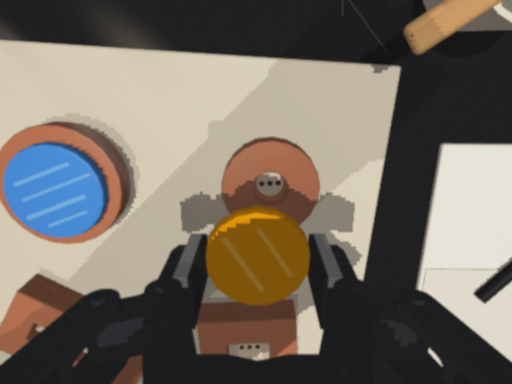

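The wrist view shows the small mould ring at (270,185), with the yellow disc held at (258,257). The mould measures (603,285.6), as expected. I descend.

>>> drive_tool:
  series: [0.4, -0.4, -0.1, 1.5, 0.6, -0.3, 150, 0, 0, 0, 1.5, 0.1, 0, 150, 0, 0, 0, 1.5, 0, 0, 150, 0, 0, 0, 1, 0, 0, 150, 0, 0, 0, 0, 0, 0, 150, 0, 0, 0, 0, 0, 0, 150]

```text
time_s: 14.65
tcp_pos: [0.6015, 0.28, 0.0585]
ee_rot: [-0.5, -0.499, 0.502, -0.499]
force: [-0.4, -0.0, 0.2]
width: 0.0462
```

```bash
python3 go.py 602.9 285.7 42.6 0
```

```text
t 14.65 tcp mm [601.5 280.   58.5] w 46.2 F [-0.4 -0.   0.2] J7 -0.81
jaw -0.21 xaxis [-0.0025 -0.0026 -1.    ]
turn [-0.21  0.15  0.14] shift cm [ 1.59  0.14 -0.57] rows 0.3
```

>>> drive_tool:
  series: [-0.2, 0.15, 0.1, 0.3, 0.14, -0.6, 150, 0, 0, 0, 0.4, 0, 0, 150, 0, 0, 0, 0, 0, 0, 150, 0, 0, 0, 0, 0, 0, 150]

```text
time_s: 15.05
tcp_pos: [0.6035, 0.2873, 0.0522]
ee_rot: [0.5, 0.5, -0.499, 0.5]
force: [0.5, -0.5, 0.1]
width: 0.046
```

```bash
python3 go.py 602.9 285.7 42.6 0
```

```text
t 15.05 tcp mm [603.5 287.3  52.2] w 46.0 F [ 0.5 -0.5  0.1] J7 -0.82
jaw 0.03 xaxis [ 0.0011  0.0013 -1.    ]
turn [ 0.03 -0.08 -0.06] shift cm [ 0.96 -0.06  0.16] rows 0.2
```

>>> drive_tool:
  series: [0, 0, 0, 0.3, -0.06, 0.16, 150, 0, 0, 0, 0.3, 0, 0, 150, 0, 0, 0, 0.1, 0, 0, 150, 0, 0, 0, 0, 0, 0, 150]

```text
time_s: 15.45
tcp_pos: [0.6032, 0.2854, 0.0451]
ee_rot: [0.501, 0.5, -0.499, 0.5]
force: [0.6, 0.3, -0.5]
width: 0.0459
```

>>> drive_tool:
  series: [0, 0, 0, 0.1, 0, 0, 150]

```text
time_s: 15.55
tcp_pos: [0.6032, 0.2854, 0.0442]
ee_rot: [0.501, 0.5, -0.499, 0.5]
force: [0.7, 0.9, -0.1]
width: 0.0459
```

>>> drive_tool:
  series: [0, 0, 0, 0.05, 0, 0, 150]

```text
time_s: 15.65
tcp_pos: [0.6032, 0.2854, 0.0436]
ee_rot: [0.501, 0.5, -0.499, 0.5]
force: [-0.6, -0.2, -0.7]
width: 0.0457
```

>>> drive_tool:
  series: [0, 0, 0, 0.05, 0, 0, 150]

```text
time_s: 15.75
tcp_pos: [0.6033, 0.2854, 0.0431]
ee_rot: [0.501, 0.5, -0.499, 0.5]
force: [-0.2, 0.2, -0.2]
width: 0.046
```

>>> drive_tool:
  series: [0, 0, 0, 0.05, 0, 0, 150]

```text
time_s: 15.85
tcp_pos: [0.6033, 0.2855, 0.0426]
ee_rot: [0.501, 0.5, -0.499, 0.5]
force: [-0.2, 0.7, -0.1]
width: 0.046
```

>>> drive_tool:
  series: [0, 0, 0, 0.05, 0, 0, 150]

```text
time_s: 15.95
tcp_pos: [0.6033, 0.2855, 0.0424]
ee_rot: [0.501, 0.5, -0.499, 0.5]
force: [-2.0, -1.6, 6.4]
width: 0.0457
```

Contact is at 42.4 mm. I release.

>>> drive_tool:
  series: [0, 0, 0, 0, 0, 0, 115, 0, 0, 0, 0, 0, 0, 95, 0, 0, 0, 0, 0, 0, 75, 0, 0, 0, 0, 0, 0, 75, 0, 0, 0, -1, 0, 0, 75, 0, 0, 0, -3, 0, 0, 75, 0, 0, 0, -4, 0, 0, 60, 0, 0, 0, 0, 0, 0, 60]

```text
time_s: 16.75
tcp_pos: [0.6027, 0.2856, 0.1262]
ee_rot: [0.5, 0.5, -0.499, 0.5]
force: [0.3, 0.2, 0.2]
width: 0.0652
```

```bash
python3 shot.py wrist w7; python3 go.py 589.7 -56 100 -16.2; python3 wm.py w7 3 15 210 190 .042;python3 wm.py w7 16 32 258 200 .052
```

```text
t 16.8 tcp mm [601.8 284.8 123.5] w 65.5 F [-0.4 -0.2 -0.2] J7 -0.78
jaw 0.04 xaxis [-1.8e-03  1.0e-04 -1.0e+00]
turn [1.624e+01 1.000e-02 1.000e-01] shift cm [ 2.35 -1.23 34.08] rows 6.8
px [211.  305.7 140.  233. ] ell [603.2 286.   66.1  68.7] rect [602.8 285.9  66.4  67.9  31.4]
px [223.3 293.  160.3 226.7] ell [603.2 285.4  46.9  47.8] rect [603.1 285.4  46.8  47.6  21.4]
```

View pics/w7.png

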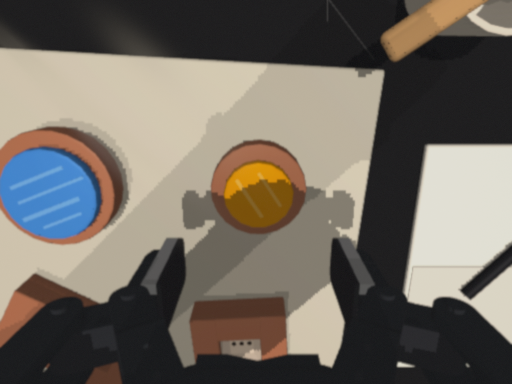

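The wrist view shows the yellow disc concentric on its ring at (258,192). Disc is at (603.2,285.4) and mould at (603.2,286). Next is the square.

>>> drive_tool:
  series: [0, 0, 0, 0, 0, 2.5, 55, 0, 0, 0, 0, 0, 4.5, 55, 0, 0, 0, 0, 0, 4.5, 55, 0, 0, 0, 0, 0, 4.5, 55, 0, 0, 0, 0.2, -0.3, 4.5, 55, 0, 0, 0, 0.4, -0.3, 4.5, 55, 0, 0, 0, 0.5, -0.3, 4, 55, 0, 0, 0, 0.5, -0.2, 2, 55]

```text
time_s: 17.6
tcp_pos: [0.5884, -0.0323, 0.1048]
ee_rot: [0.497, 0.504, -0.498, 0.5]
force: [1.4, 0.2, -0.3]
width: 0.0669
```

```bash
python3 go.py 589 -57 80 -16.2
```

```text
t 17.6 tcp mm [588.4 -32.3 104.8] w 66.9 F [ 1.4  0.2 -0.3] J7 -0.26
jaw 0.48 xaxis [-0.0043  0.0022 -1.    ]
turn [16.68 -0.09  0.26] shift cm [2.47 0.05 2.47] rows 1.9
```

>>> drive_tool:
  series: [8.4, 0, 0.2, 1, 0, 1.8, 55, 8.3, 0, 0, 1, 0, 0, 55, 0, 0, 0, 0, 0, 0, 55, 0, 0, 0, 0, 0, 0, 55]

```text
time_s: 18.0
tcp_pos: [0.5864, -0.0575, 0.0822]
ee_rot: [-0.567, -0.422, 0.569, -0.42]
force: [0.3, 0.7, -0.1]
width: 0.067
```

```bash
python3 shot.py wrist w8; python3 go.py 589 -57 20 -16.2; python3 wm.py w8 55 90 258 200 .010
```

```text
t 18.05 tcp mm [586.3 -57.1  82.3] w 67.0 F [ 0.3  0.8 -0.6] J7 -0.51
jaw -16.88 xaxis [-4.5e-03  3.0e-04 -1.0e+00]
turn [-0.68  0.06  0.25] shift cm [ 6.22  0.28 -0.1 ] rows 1.2
px [217.3 307.  149.7 233.7] ell [589.3 -56.9  65.4  93.1] rect [589.6 -57.2  59.5  58.5  73.4]
```

View pics/w8.png

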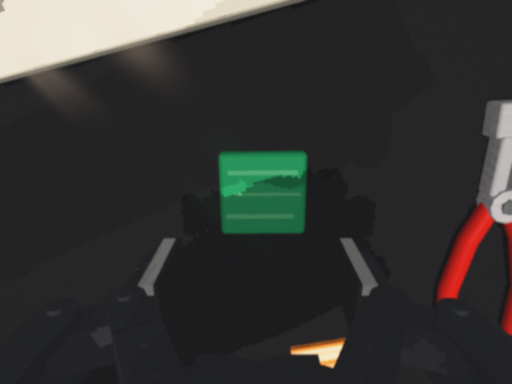

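The wrist view shows the green square at (262,192), nearly aligned with the jaws. It measures (589.5,-57.2) at -16.6°. I descend.

>>> drive_tool:
  series: [-0.5, 0, 0.2, 1.5, 0.25, -0.1, 55, 0, 0, 0, 1.5, 0, 0, 55, 0, 0, 0, 1.5, 0, 0, 55, 0, 0, 0, 0.7, 0, 0, 55, 0, 0, 0, 0, 0, 0, 55, 0, 0, 0, 0, 0, 0, 55]

```text
time_s: 18.65
tcp_pos: [0.5889, -0.0542, 0.0251]
ee_rot: [-0.563, -0.428, 0.564, -0.426]
force: [0.3, 0.2, 0.1]
width: 0.0671
```

```bash
python3 go.py 589.5 -57.2 -2.5 -16.4
```

```text
t 18.65 tcp mm [588.9 -54.2  25.1] w 67.1 F [0.3 0.2 0.1] J7 -0.53
jaw -15.73 xaxis [-1.8e-03  7.0e-04 -1.0e+00]
turn [ 0.67 -0.01  0.11] shift cm [2.76 0.15 0.27] rows 0.6
```

>>> drive_tool:
  series: [0.6, 0, 0.1, 0.5, 0.12, 0.27, 55, 0, 0, 0, 0.5, 0, 0, 55, 0, 0, 0, 0.5, 0, 0, 55, 0, 0, 0, 0, 0, 0, 55, 0, 0, 0, 0, 0, 0, 55]

```text
time_s: 19.15
tcp_pos: [0.5902, -0.0577, 0.01]
ee_rot: [0.567, 0.423, -0.566, 0.424]
force: [-0.8, 0.6, -1.4]
width: 0.0669
```

```bash
python3 go.py 589.5 -57.2 -2.5 -16.4
```

```text
t 19.15 tcp mm [590.2 -57.7  10. ] w 66.9 F [-0.8  0.6 -1.4] J7 -0.55
jaw -16.4 xaxis [ 2.e-03 -3.e-04 -1.e+00]
turn [ 0.   -0.02 -0.11] shift cm [ 1.25 -0.08 -0.03] rows 0.2
```

>>> drive_tool:
  series: [0, 0, -0.1, 0.5, -0.08, -0.03, 55, 0, 0, 0, 0.4, 0, 0, 55, 0, 0, 0, 0.2, 0, 0, 55, 0, 0, 0, 0, 0, 0, 55]

```text
time_s: 19.55
tcp_pos: [0.5897, -0.0571, -0.0017]
ee_rot: [0.566, 0.424, -0.566, 0.424]
force: [0.2, -0.5, -0.2]
width: 0.0669
```

```bash
python3 go.py 589.5 -57.2 -2.5 -16.4
```

```text
t 19.55 tcp mm [589.7 -57.1  -1.7] w 66.9 F [ 0.2 -0.5 -0.2] J7 -0.56
jaw -16.39 xaxis [ 7.e-04  1.e-04 -1.e+00]
turn [ 0.01 -0.02 -0.04] shift cm [ 0.08 -0.01  0.01] rows 0.0
```

>>> drive_tool:
  series: [0, 0, 0, 0.1, 0, 0, 70, 0, 0, 0, 0, 0, 0, 80, 0, 0, 0, 0, 0, 0, 110, 0, 0, 0, 0, 0, 0, 115, 0, 0, 0, 0, 0, 0, 115, 0, 0, 0, 0, 0, 0, 115]

```text
time_s: 20.15
tcp_pos: [0.5899, -0.0571, -0.0024]
ee_rot: [0.567, 0.423, -0.566, 0.424]
force: [0.4, 0.2, 1.1]
width: 0.0565
```

```bash
python3 go.py 590.8 137.9 100 3.4
```

```text
t 20.15 tcp mm [589.9 -57.1  -2.4] w 56.5 F [0.4 0.2 1.1] J7 -0.56
jaw -16.39 xaxis [ 1.2e-03  1.0e-04 -1.0e+00]
turn [-1.979e+01 -1.000e-02 -7.000e-02] shift cm [-10.24  -5.4  -18.73] rows 3.7
```

>>> drive_tool:
  series: [0, 0, 0, -0.5, 0, 0, 115, 0, 0, 0, -1.5, 0, 0, 115, 0, 0, 0, -2.5, 0, 0, 115, 0, 0, 0, -2.5, 0, 0, 115, -7, 0, 0, -2.5, 0, 0, 115, -7, 0, 0, -1, 0, -2, 115, -5.5, 0, 0, 0, 0, -3, 115, 0, 0, 0, 0, 0, -3, 115]

```text
time_s: 20.95
tcp_pos: [0.5932, 0.0192, 0.1138]
ee_rot: [0.485, 0.513, -0.484, 0.517]
force: [0.4, -0.0, -0.4]
width: 0.0563
```

```bash
python3 go.py 589.2 139.2 110 3.4
```

```text
t 20.95 tcp mm [593.2  19.2 113.8] w 56.3 F [ 0.4 -0.  -0.4] J7 -0.3
jaw 3.45 xaxis [ 0.004  -0.0029 -1.    ]
turn [ 0.05  0.18 -0.22] shift cm [  0.34   0.33 -12.01] rows 2.4
```

>>> drive_tool:
  series: [0, 0.2, -0.2, 0, 0.1, -4, 115, 0, 0, 0, 0, 0.1, -3, 115, 0, 0, 0, 0, 0.1, -2, 115, 0, 0, 0, 0, 0, -0.8, 115, 0, 0, 0, 0, 0, 0, 115, 0, 0, 0, 0, 0, 0, 115]

```text
time_s: 21.55
tcp_pos: [0.59, 0.1247, 0.1209]
ee_rot: [0.485, 0.515, -0.481, 0.517]
force: [0.3, -1.1, -1.0]
width: 0.0571
```

```bash
python3 shot.py wrist w9; python3 go.py 589.2 139.2 60 3.4; python3 wm.py w9 3 15 258 160 .042
```

```text
t 21.6 tcp mm [590.1 124.4 120.9] w 56.4 F [ 0.3  0.1 -0.7] J7 -0.48
jaw 3.74 xaxis [ 0.006   0.0016 -1.    ]
turn [ 0.34 -0.07 -0.35] shift cm [ 6.09 -0.03 -1.47] rows 1.2
px [196.7 315.7 111.7 197. ] ell [588.4 148.2  67.5 120.1] rect [587.8 150.   77.4  58.1   3.7]
```

View pics/w9.png

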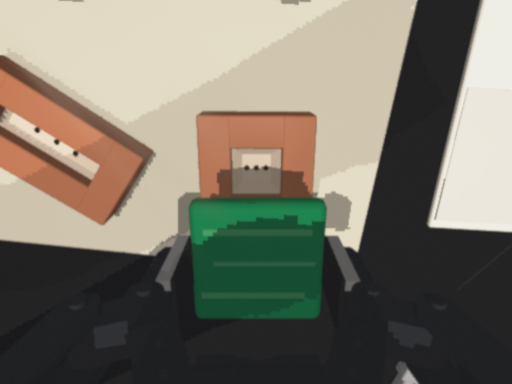

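The wrist view shows the square mould's far edge at row 112, spanning columns 197–316. It measures x≈588, y≈139.5 at 3.7°. The green blank is held square in the jaws. I descend.

>>> drive_tool:
  series: [0.3, 0, -0.3, 1.5, -0.05, -1.3, 115, 0, 0, 0, 1.5, 0, 0, 115, 0, 0, 0, 1.5, 0, 0, 115, 0, 0, 0, 1, 0, 0, 115, 0, 0, 0, 0, 0, 0, 115, 0, 0, 0, 0, 0, 0, 115]

```text
time_s: 22.2
tcp_pos: [0.5903, 0.1293, 0.0621]
ee_rot: [0.486, 0.512, -0.488, 0.513]
force: [0.5, 1.0, -1.4]
width: 0.0565
```

```bash
python3 go.py 588.6 139.4 39.6 3.5
```

```text
t 22.2 tcp mm [590.3 129.3  62.1] w 56.5 F [ 0.5  1.  -1.4] J7 -0.54
jaw 2.93 xaxis [ 0.     -0.0023 -1.    ]
turn [-0.57  0.13  0.  ] shift cm [ 2.24 -0.12 -1.02] rows 0.4
```

>>> drive_tool:
  series: [-0.5, 0.1, 0, 0.4, -0.1, -1.05, 115, 0, 0, 0, 0.4, 0, 0, 115, 0, 0, 0, 0, 0, 0, 115, 0, 0, 0, 0, 0, 0, 115]

```text
time_s: 22.6
tcp_pos: [0.5894, 0.1411, 0.0547]
ee_rot: [0.485, 0.515, -0.484, 0.515]
force: [0.7, 0.3, -0.5]
width: 0.0565
```

```bash
python3 go.py 588.6 139.4 39.6 3.5
```

```text
t 22.6 tcp mm [589.4 141.1  54.7] w 56.5 F [ 0.7  0.3 -0.5] J7 -0.55
jaw 3.49 xaxis [ 1.8e-03  2.0e-04 -1.0e+00]
turn [-0.01 -0.01 -0.11] shift cm [ 1.51 -0.09  0.16] rows 0.3
```

>>> drive_tool:
  series: [0, 0, -0.1, 0.5, -0.09, 0.16, 115, 0, 0, 0, 0.4, 0, 0, 115, 0, 0, 0, 0.2, 0, 0, 115, 0, 0, 0, 0, 0, 0, 115, 0, 0, 0, 0, 0, 0, 115]

```text
time_s: 23.1
tcp_pos: [0.5887, 0.1389, 0.0429]
ee_rot: [0.485, 0.515, -0.485, 0.515]
force: [-0.6, 0.3, -1.0]
width: 0.0567
```

```bash
python3 go.py 588.6 139.4 39.6 3.5
```

```text
t 23.1 tcp mm [588.7 138.9  42.9] w 56.7 F [-0.6  0.3 -1. ] J7 -0.56
jaw 3.47 xaxis [ 4.e-04 -2.e-04 -1.e+00]
turn [-0.03  0.01 -0.02] shift cm [ 0.33 -0.01 -0.05] rows 0.1
```

>>> drive_tool:
  series: [0, 0, 0, 0.1, 0, -0.05, 115, 0, 0, 0, 0.1, 0, 0, 115]

```text
time_s: 23.3
tcp_pos: [0.5889, 0.1395, 0.041]
ee_rot: [0.485, 0.515, -0.484, 0.515]
force: [-0.1, -0.0, -1.9]
width: 0.0566
```

>>> drive_tool:
  series: [0, 0, 0, 0.05, 0, 0, 115]

```text
time_s: 23.4
tcp_pos: [0.5889, 0.1395, 0.0405]
ee_rot: [0.485, 0.515, -0.485, 0.515]
force: [0.5, -0.7, -0.2]
width: 0.0568
```

>>> drive_tool:
  series: [0, 0, 0, 0.05, 0, 0, 115]

```text
time_s: 23.5
tcp_pos: [0.5889, 0.1395, 0.04]
ee_rot: [0.485, 0.515, -0.484, 0.515]
force: [-0.2, 0.8, -1.2]
width: 0.0563
```

>>> drive_tool:
  series: [0, 0, 0, 0.05, 0, 0, 115]

```text
time_s: 23.6
tcp_pos: [0.5889, 0.1395, 0.0396]
ee_rot: [0.485, 0.515, -0.484, 0.515]
force: [-2.3, -2.0, 6.1]
width: 0.0569
```

Contact. I release.

>>> drive_tool:
  series: [0, 0, 0, 0, 0, 0, 85, 0, 0, 0, 0, 0, 0, 65, 0, 0, 0, 0, 0, 0, 50, 0, 0, 0, 0, 0, 0, 50, 0, 0, 0, -1, 0, 0, 50, 0, 0, 0, -3, 0, 0, 50, 0, 0, 0, -4, 0, 0, 50, 0, 0, 0, 0, 0, 0, 50]

```text
time_s: 24.4
tcp_pos: [0.5887, 0.14, 0.1239]
ee_rot: [0.485, 0.515, -0.484, 0.515]
force: [0.1, -0.6, 0.5]
width: 0.0686
```

```bash
python3 shot.py wrist w10; python3 go.py 475 -378 130 79.8; python3 wm.py w10 3 15 205 190 .042;python3 wm.py w10 55 90 258 200 .052
```

```text
t 24.45 tcp mm [587.6 139.3 121.5] w 68.6 F [-0.9  0.2  0.2] J7 -0.51
jaw 3.5 xaxis [-2.4e-03 -3.0e-04 -1.0e+00]
turn [-76.3   -0.09   0.13] shift cm [ -0.81 -14.4   50.95] rows 10.2
px [199.7 315.  132.7 242.3] ell [588.9 140.3  96.7 104.7] rect [588.6 140.2  77.2  80.6   3.5]
px [214.3 301.  154.7 234.7] ell [589.4 139.5  60.2  99.6] rect [588.8 139.5  56.4  56.9   3.5]
```

View pics/w10.png

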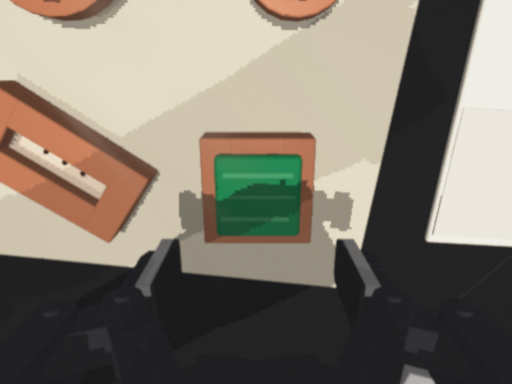

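In the wrist view the green square is centred and aligned on its mould at (258,195). Blank is at (588.8,139.5), 3.5°, and mould at (588.6,140.2), 3.5°. Next is the oblong.

>>> drive_tool:
  series: [0, 0, 0, 0, -0.5, 3, 55, 0, 0, 0, 0, -1.3, 4.5, 70, 0, 0, 0, 0, -1.3, 4.5, 85, 0, 0, 0, 0, -1.3, 4.5, 100, 0, 0, 0, 0, -1.3, 4.5, 100, 0, 0, 0, 0, -1.3, 4.5, 100, 0, 0, 0, 0, -1.3, 4.5, 100, 0, 0, 0, 0, -1.3, 4.5, 100]

```text
time_s: 25.25
tcp_pos: [0.5105, -0.2147, 0.1199]
ee_rot: [0.481, 0.52, -0.481, 0.517]
force: [1.0, 0.5, -0.3]
width: 0.0517
```

```bash
python3 go.py 475 -378 120 79.8
```

```text
t 25.25 tcp mm [ 510.5 -214.7  119.9] w 51.7 F [ 1.   0.5 -0.3] J7 0.2
jaw 4.3 xaxis [-0.0028  0.0039 -1.    ]
turn [-7.55e+01 -3.00e-01 -3.00e-02] shift cm [-0.07 -4.76 16.02] rows 8.8
```

>>> drive_tool:
  series: [0, 0, 0, 0, -1.5, 4.5, 95, 0, 0, 0, 0, -1.5, 4, 95, 0, 0, 0, 0, -1, 3, 95, -8, 0, 0, 0, 0, 1, 95, -8.4, 0, 0, 0, 0, 0, 95, -8.4, 0, 0, 0, 0, 0, 95, -8.4, 0, 0, 0, 0, 0, 95, -8.4, 0, 0, 0, 0, 0, 95]

```text
time_s: 26.05
tcp_pos: [0.4702, -0.3573, 0.1158]
ee_rot: [0.263, 0.66, -0.263, 0.653]
force: [-0.6, 0.1, -0.2]
width: 0.0538
```

>>> drive_tool:
  series: [-8.4, 0, 0, 0, 0, 0, 95, -8.4, 0, 0, 0, 0, 0, 95, -8.4, 0, 0, 0, 0, 0, 95, -8.4, 0, 0, 0, 0, 0, 95, 0, 0, 0, 0, 0, 0, 95]

```text
time_s: 26.55
tcp_pos: [0.4685, -0.3566, 0.1136]
ee_rot: [0.059, 0.709, -0.055, 0.7]
force: [0.3, -0.0, 0.4]
width: 0.0539
```

```bash
python3 go.py 475 -378 90 79.8
```

```text
t 26.55 tcp mm [ 468.5 -356.6  113.6] w 53.9 F [ 0.3 -0.   0.4] J7 1.69
jaw 80.82 xaxis [-0.0122  0.0064 -0.9999]
turn [ 1.02 -0.75 -0.24] shift cm [ 2.34 -2.01  1.01] rows 0.5
```

>>> drive_tool:
  series: [1, -0.7, -0.2, 1.5, -1.8, 0.9, 95, 0, 0, 0, 0.5, 0, 0, 95, 0, 0, 0, 0, 0, 0, 95, 0, 0, 0, 0, 0, 0, 95]

```text
time_s: 26.95
tcp_pos: [0.4742, -0.375, 0.0925]
ee_rot: [0.068, 0.704, -0.067, 0.703]
force: [0.5, -0.1, 0.6]
width: 0.0538
```

```bash
python3 shot.py wrist w11; python3 go.py 475 -378 20 79.8; python3 - <<'E'
from meas import *
s=pickle.load(open("pics/w11.pkl","rb")); uv=proj(s,[.475,-.378,.01])[0]; print(uv,meas(s,"cream",uv,.01))
E
```

```text
t 27.0 tcp mm [ 474.4 -374.8   92.6] w 53.2 F [-0.3 -0.5  0.3] J7 1.67
jaw 79.1 xaxis [-0.0011  0.0021 -1.    ]
turn [-0.7  -0.08 -0.11] shift cm [ 7.26 -0.31  0.13] rows 1.5
[253.11589064 192.10729401] {'rect': array([ 473. , -380.2,   96.9,   40.2,  -10.1]), 'cen': array([ 473. , -380.2]), 'ell': array([ 471.6, -380.8,   48.1,  134.1])}
```

View pics/w11.png

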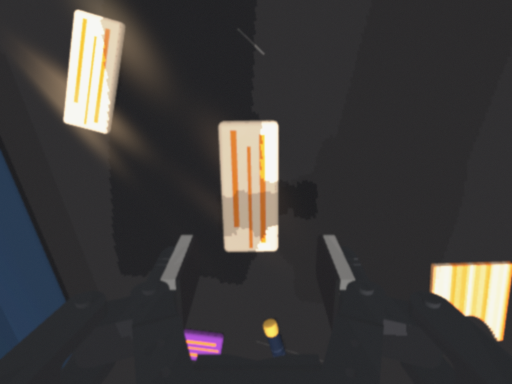

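The wrist view shows the large cream oblong at (250,187), 96.9 x 40.2 mm, at (473,-380.2) and -10.1°. The small cream one is at (95,70) and clear of the fingers. I descend.

>>> drive_tool:
  series: [-0.7, 0, -0.1, 1.5, -0.45, 0.25, 95, 0, 0, 0, 1.5, 0, 0, 95, 0, 0, 0, 1.5, 0, 0, 95, 0, 0, 0, 1, 0, 0, 95, 0, 0, 0, 0, 0, 0, 95, 0, 0, 0, 0, 0, 0, 95]

```text
time_s: 27.6
tcp_pos: [0.4758, -0.3786, 0.0322]
ee_rot: [0.063, 0.705, -0.062, 0.703]
force: [0.3, 0.1, 0.8]
width: 0.0533
```

```bash
python3 go.py 473.5 -379.8 1 79.9
```

```text
t 27.6 tcp mm [ 475.8 -378.6   32.2] w 53.3 F [0.3 0.1 0.8] J7 1.64
jaw 79.86 xaxis [-0.0025  0.0012 -1.    ]
turn [-0.04 -0.15 -0.05] shift cm [ 3.12 -0.16 -0.2 ] rows 0.6
```

>>> drive_tool:
  series: [0, -0.1, 0, 0.7, -0.16, -0.2, 95, 0, 0, 0, 0.6, 0, 0, 95, 0, 0, 0, 0.5, 0, 0, 95, 0, 0, 0, 0, 0, 0, 95, 0, 0, 0, 0, 0, 0, 95]

```text
time_s: 28.1
tcp_pos: [0.4738, -0.3804, 0.0137]
ee_rot: [0.062, 0.704, -0.063, 0.705]
force: [0.2, -0.6, 0.9]
width: 0.0534
```

```bash
python3 go.py 473.5 -379.8 1 79.9
```

```text
t 28.1 tcp mm [ 473.8 -380.4   13.7] w 53.4 F [ 0.2 -0.6  0.9] J7 1.63
jaw 79.84 xaxis [ 6.e-04 -3.e-04 -1.e+00]
turn [-0.06  0.04  0.01] shift cm [ 1.27  0.06 -0.04] rows 0.3
```

>>> drive_tool:
  series: [0, 0, 0, 0.5, 0.06, -0.04, 95, 0, 0, 0, 0.4, 0, 0, 95, 0, 0, 0, 0.25, 0, 0, 95, 0, 0, 0, 0, 0, 0, 95]

```text
time_s: 28.5
tcp_pos: [0.4738, -0.3798, 0.0016]
ee_rot: [0.062, 0.704, -0.063, 0.705]
force: [-0.1, 0.1, -0.4]
width: 0.0533
```

```bash
python3 go.py 473.5 -379.8 1 79.9
```

```text
t 28.5 tcp mm [ 473.8 -379.8    1.6] w 53.3 F [-0.1  0.1 -0.4] J7 1.62
jaw 79.85 xaxis [ 1.1e-03 -8.0e-04 -1.0e+00]
turn [-0.05  0.07  0.03] shift cm [ 0.06 -0.   -0.03] rows 0.0
```

>>> drive_tool:
  series: [0, 0, 0, 0.06, 0, 0, 110, 0, 0, 0, 0, 0, 0, 125, 0, 0, 0, 0, 0, 0, 145, 0, 0, 0, 0, 0, 0, 170, 0, 0, 0, 0, 0, 0, 175, 0, 0, 0, 0, 0, 0, 175, 0, 0, 0, 0, 0, 0, 175]

```text
time_s: 29.2
tcp_pos: [0.474, -0.3799, 0.0013]
ee_rot: [0.062, 0.704, -0.063, 0.705]
force: [0.3, 0.0, -0.9]
width: 0.0387
```

```bash
python3 go.py 449 150 110 59.2
```

```text
t 29.2 tcp mm [ 474.  -379.9    1.3] w 38.7 F [ 0.3  0.  -0.9] J7 1.62
jaw 79.85 xaxis [ 0.0015 -0.001  -1.    ]
turn [2.065e+01 1.000e-01 2.000e-02] shift cm [-10.93  51.71 -11.79] rows 10.3
```

>>> drive_tool:
  series: [0, 0, 0, -0.5, 0, 0, 175, 0, 0, 0, -1.5, 0, 0, 175, 0, 0, 0, -2.5, 1, -0.3, 175, 0, 0, 0, -2.5, 3, -0.7, 175, 0, 0, 0, -2, 4.5, -1, 175, 0, 0, 0, -1, 4.5, -1, 175, 0, 0, 0, 0, 4.5, -1, 175, 0, 0, 0, 0, 4.5, -1, 175]

```text
time_s: 30.0
tcp_pos: [0.4645, -0.1539, 0.1109]
ee_rot: [0.064, 0.702, -0.068, 0.706]
force: [0.5, 0.1, -0.4]
width: 0.0388
```

```bash
python3 go.py 449 150 110 59.2
```

```text
t 30.0 tcp mm [ 464.5 -153.9  110.9] w 38.8 F [ 0.5  0.1 -0.4] J7 1.39
jaw 79.24 xaxis [ 0.0054 -0.006  -1.    ]
turn [20.04  0.41  0.21] shift cm [-0.1  29.56 -7.2 ] rows 5.9
```

>>> drive_tool:
  series: [0, 0.4, 0.2, 0, 4.5, -1.1, 175, 0, 0, 0, 0, 4.5, -1.1, 175, 0, 0, 0, 0, 4.5, -1.1, 175, 0, 0, 0, 0, 4.5, -1.1, 175, 0, 0, 0, 0, 3.5, -0.8, 175, 7, 0, 0, 0, 2, -0.4, 175, 7, 0, 0, 0, 0, 0, 175, 6, 0, 0, 0, 0, 0, 175]

```text
time_s: 30.8
tcp_pos: [0.4513, 0.1062, 0.119]
ee_rot: [0.184, 0.678, -0.189, 0.686]
force: [0.6, 0.2, -0.8]
width: 0.0386
```

```bash
python3 go.py 449 150 110 59.2
```

```text
t 30.8 tcp mm [451.3 106.2 119. ] w 38.6 F [ 0.6  0.2 -0.8] J7 0.52
jaw 59.48 xaxis [ 0.0096 -0.0097 -0.9999]
turn [0.28 0.76 0.2 ] shift cm [ 0.85  3.66 -2.44] rows 0.7
```

>>> drive_tool:
  series: [0.3, 0.7, 0.2, 0, 3.6, -0.5, 175, 0, 0, 0, 0, 0, 0, 175, 0, 0, 0, 0, 0, 0, 175]

```text
time_s: 31.1
tcp_pos: [0.4657, 0.142, 0.1217]
ee_rot: [0.188, 0.68, -0.189, 0.683]
force: [0.6, -0.7, -1.4]
width: 0.0388
```

```bash
python3 shot.py wrist w12; python3 go.py 449 150 110 59.2; python3 wm.py w12 3 14 258 100 .042
```

```text
t 31.15 tcp mm [465.8 142.3 121.9] w 38.7 F [-0.6  0.   0.2] J7 0.41
jaw 59.1 xaxis [ 0.0044 -0.0021 -1.    ]
turn [-0.1   0.28 -0.02] shift cm [ 1.18 -0.2  -1.84] rows 0.4
px [203.7 298.3  75.7 159.3] ell [419.9 162.8  67.2  78.1] rect [421.5 163.9  59.1  53.5  59. ]
```

View pics/w12.png

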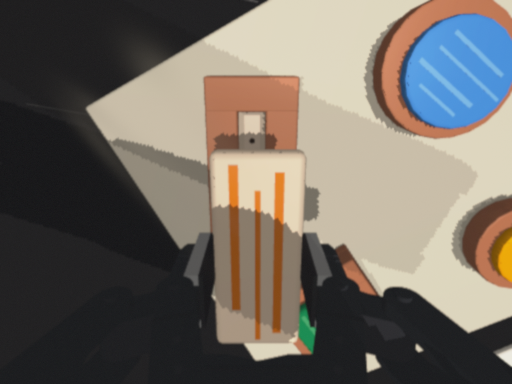

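The wrist view shows the oblong mould's far end spanning columns 204–299, with the blank at 210–304. That puts the mould near (448.4,148). I move closer and measure again.

>>> drive_tool:
  series: [-0.1, 0.3, 0, 1.5, -0.3, 0, 175, 0, 0, 0, 1.5, 0, 0, 175, 0, 0, 0, 0.7, 0, 0, 175, 0, 0, 0, 0, 0, 0, 175, 0, 0, 0, 0, 0, 0, 175, 0, 0, 0, 0, 0, 0, 175]

```text
time_s: 31.75
tcp_pos: [0.4633, 0.1364, 0.0812]
ee_rot: [0.188, 0.682, -0.189, 0.681]
force: [-0.1, 0.7, -1.0]
width: 0.0386
```

```bash
python3 shot.py wrist w13; python3 go.py 448.5 148.5 70 59.2; python3 wm.py w13 3 14 258 100 .042;  python3 wm.py w13 16 30 258 220 .085
```

```text
t 31.8 tcp mm [463.3 136.4  81.3] w 38.6 F [-0.7  0.  -0.2] J7 0.37
jaw 59.05 xaxis [-0.0015 -0.0016 -1.    ]
turn [-0.15 -0.02  0.12] shift cm [ 1.13  0.27 -1.89] rows 0.4
px [203.7 319.3  76.  231.7] ell [446.9 175.8  78.6 140.2] rect [436.  155.2  59.3  87.2  59.1]Traceback (most recent call last):
  File "wm.py", line 18, in <module>
    n,lo,hi,u,v,z=sys.argv[1:7]; s=pickle.load(open(f"pics/{n}.pkl","rb")); hue(s,int(lo),int(hi),(float(u),float(v)),float(z))
                                                                            ~~~^^^^^^^^^^^^^^^^^^^^^^^^^^^^^^^^^^^^^^^^^^^^^^^^
  File "wm.py", line 10, in hue
    q=np.argwhere(l>0)[:,::-1]; j=q[np.argmin(np.hypot(*(q-np.array(uv)*g).T))]
                                    ~~~~~~~~~^^^^^^^^^^^^^^^^^^^^^^^^^^^^^^^^^
    return _wrapfunc(a, 'argmin', axis=axis, out=out, **kwds)
    return bound(*args, **kwds)
ValueError: attempt to get argmin of an empty sequence
```

View pics/w13.png

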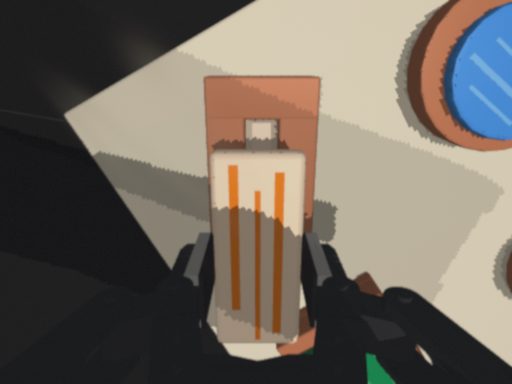

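It repeats: mould at (448.4,147.8), 59.1°, width 59.3. I descend onto (448.8,147.7).

>>> drive_tool:
  series: [-0.1, 0, 0.1, 0.8, 0.2, -1.8, 175, 0, 0, 0, 0.7, 0, 0, 175, 0, 0, 0, 0.7, 0, 0, 175, 0, 0, 0, 0, 0, 0, 175, 0, 0, 0, 0, 0, 0, 175]

```text
time_s: 32.3
tcp_pos: [0.4506, 0.1474, 0.0598]
ee_rot: [0.189, 0.681, -0.188, 0.682]
force: [-0.6, -0.6, -1.7]
width: 0.0384
```

```bash
python3 go.py 448.8 147.7 43.3 59.1
```

```text
t 32.3 tcp mm [450.6 147.4  59.8] w 38.4 F [-0.6 -0.6 -1.7] J7 0.32
jaw 59.09 xaxis [ 2.6e-03  2.0e-04 -1.0e+00]
turn [-0.01  0.12 -0.09] shift cm [ 1.65 -0.07 -0.17] rows 0.3
```

>>> drive_tool:
  series: [0, 0.1, -0.1, 0.5, -0.07, -0.17, 175, 0, 0, 0, 0.5, 0, 0, 175, 0, 0, 0, 0.2, 0, 0, 175, 0, 0, 0, 0, 0, 0, 175, 0, 0, 0, 0, 0, 0, 175]

```text
time_s: 32.8
tcp_pos: [0.4494, 0.1474, 0.047]
ee_rot: [0.189, 0.681, -0.189, 0.682]
force: [-0.3, 0.4, -0.6]
width: 0.0389
```

```bash
python3 go.py 448.8 147.7 43.3 59.1
```

```text
t 32.8 tcp mm [449.4 147.4  47. ] w 38.9 F [-0.3  0.4 -0.6] J7 0.3
jaw 59.03 xaxis [ 4.e-04 -2.e-04 -1.e+00]
turn [-0.07  0.03 -0.01] shift cm [ 0.37 -0.01 -0.07] rows 0.1
```

>>> drive_tool:
  series: [0, 0, 0, 0.1, 0, -0.06, 175, 0, 0, 0, 0.1, 0, 0, 175]

```text
time_s: 33.0
tcp_pos: [0.4491, 0.1478, 0.0452]
ee_rot: [0.189, 0.681, -0.189, 0.682]
force: [0.7, 0.4, -0.3]
width: 0.0388
```

>>> drive_tool:
  series: [0, 0, 0, 0.1, 0, 0, 175]

```text
time_s: 33.1
tcp_pos: [0.4492, 0.1478, 0.0442]
ee_rot: [0.189, 0.681, -0.189, 0.682]
force: [-0.1, -0.2, -0.0]
width: 0.0387
```

>>> drive_tool:
  series: [0, 0, 0, 0.05, 0, 0, 175]

```text
time_s: 33.2
tcp_pos: [0.4492, 0.1478, 0.0436]
ee_rot: [0.189, 0.681, -0.189, 0.682]
force: [0.2, 1.0, -1.4]
width: 0.0384
```

>>> drive_tool:
  series: [0, 0, 0, 0.05, 0, 0, 175]

```text
time_s: 33.3
tcp_pos: [0.4492, 0.1478, 0.0432]
ee_rot: [0.189, 0.681, -0.189, 0.682]
force: [-3.0, -1.2, 10.4]
width: 0.0385
```

Contact. I release and rise.

>>> drive_tool:
  series: [0, 0, 0, 0, 0, 0, 135, 0, 0, 0, 0, 0, 0, 115, 0, 0, 0, 0, 0, 0, 95, 0, 0, 0, 0, 0, 0, 95, 0, 0, 0, -1, 0, 0, 95, 0, 0, 0, -3, 0, 0, 95, 0, 0, 0, -4, 0, 0, 95, 0, 0, 0, -4, 0, 0, 95]

```text
time_s: 34.1
tcp_pos: [0.4459, 0.1478, 0.1643]
ee_rot: [0.187, 0.684, -0.189, 0.679]
force: [0.6, -0.7, 0.0]
width: 0.0531
```

>>> drive_tool:
  series: [0, 0, 0, -3, 0, 2, 95, 0, 0, 0, -3, 0, 2, 95, 0, 0, 0, 0, 0, 0, 95, 0, 0, 0, 0, 0, 0, 95]

```text
time_s: 34.5
tcp_pos: [0.4829, 0.1287, 0.2343]
ee_rot: [0.187, 0.681, -0.187, 0.682]
force: [-0.2, 0.1, -0.6]
width: 0.0534
```

```bash
python3 shot.py wrist w14; python3 shot.py scene sc14;python3 shot.py side sd14; python3 go.py 449 150 200 59.2; python3 wm.py w14 3 14 220 230 .042; python3 - <<'E'
from meas import *
s=pickle.load(open("pics/w14.pkl","rb")); uv=proj(s,[.449,.148,.052])[0]; print(uv)
E
```

```text
t 34.65 tcp mm [482.3 128.7 233.2] w 53.5 F [ 0.1  0.4 -0.3] J7 0.55
jaw 59.35 xaxis [ 2.e-04 -5.e-04 -1.e+00]
turn [0.15 0.02 0.02] shift cm [ 3.32  0.14 -3.95] rows 0.8
px [265.7 362.  179.  273. ] ell [584.8 138.4  88.4 135.4] rect [584.4 137.9  85.5  77.3   3.6]
[256.37379371 115.47936475]
```

View pics/w14.png

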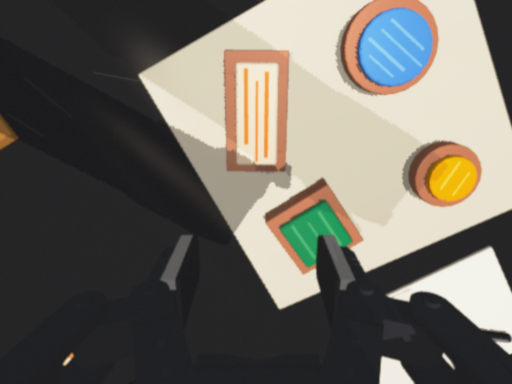

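View pics/sc14.png

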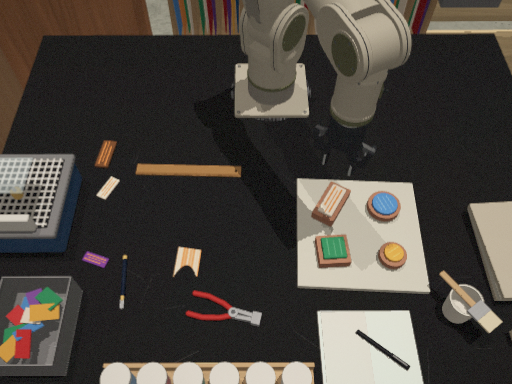

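View pics/sd14.png

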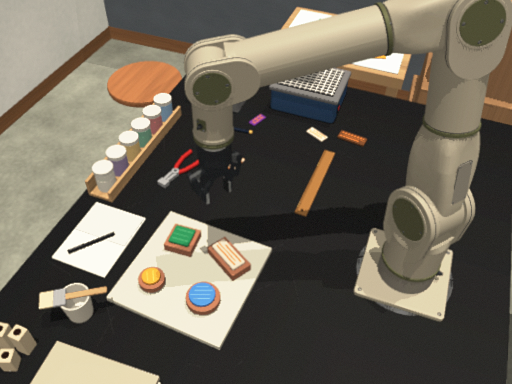

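All four blanks are on their moulds. In the wrist view the oblong spans columns 237–277 on a mould spanning 224–288. The side and scene views show the offcut and cutter unmoved. I compare the offsets in the scene view.

```bash
python3 - <<'E'
from meas import *
s=pickle.load(open("pics/sc14.pkl","rb"))
for n,k,m in [("large","blue",(462.4,282.5)),("small","yel",(606.1,282.4)),("square","grn",(592.5,135.7)),("oblong","cream",(452.2,146.5))]:
    uv=proj(s,[m[0]/1000,m[1]/1000,.052])[0]
    r=meas(s,k,uv,.052); print(n,r["ell"],r["rect"],"offset",(r["rect"][:2]-m).round(1))
E
python3 wm.py w14 95 118 395 50 .052; python3 wm.py w14 3 15 350 45 .042
python3 wm.py w14 16 32 452 180 .052; python3 wm.py w14 3 15 415 180 .042
```

```text
large [465.2 281.6  64.1  65.7] [ 4.653e+02  2.813e+02  6.460e+01  6.420e+01 -2.000e-01] offset [ 2.9 -1.2]
small [606.4 281.7  47.4  49.8] [606.4 281.3  48.6  47.9 -54.2] offset [ 0.3 -1.1]
square [593.3 136.   71.8  74.4] [592.9 136.1  57.4  57.4 -86.4] offset [0.4 0.4]
oblong [546.7 199.3 400.6 426.4] [547.  203.3 312.3 309.6  -2.9] offset [94.8 56.8]
px [357.3 431.7   8.   85.3] ell [460.6 283.2  64.   65.3] rect [460.6 283.3  65.2  63.7  59.2]
px [ 3.407e+02  4.377e+02 -3.000e-01  9.370e+01] ell [459.  282.8  81.7  88.6] rect [459.8 282.   87.6  79.9  59.2]
px [426.  476.7 155.3 201. ] ell [601.3 282.9  47.   51.2] rect [601.1 283.   50.8  47.3  15.8]
px [408.3 480.7 141.7 206. ] ell [599.4 282.1  66.6  75.2] rect [599.  282.4  74.5  66.3  22.4]
```

The large round is 2–2.9 mm off in x (two views agree) and there is plenty of time. I'll mend it by closing the jaws around it, centred on the mould.

```bash
python3 go.py 458.8 284 150 0
```

```text
t 34.65 tcp mm [482.3 128.7 233.2] w 53.5 F [ 0.1  0.4 -0.3] J7 0.55
jaw 59.35 xaxis [ 2.e-04 -5.e-04 -1.e+00]
turn [5.935e+01 3.000e-02 1.000e-02] shift cm [ 8.31 12.17 -9.94] rows 6.9
```

>>> drive_tool:
  series: [8.4, 0, 0, 0, 0, 0, 35, 8.4, 0, 0, 0, 0, 0, 35, 8.4, 0, 0, 0, 0, 0, 35, 8.4, 0, 0, 0, 0, 0, 35, 8.4, 0, 0, 0, 0, 0, 35, 8.4, 0, 0, 0, 0, 0, 35, 8, 0, 0, 0, 0, 0, 35, 0, 0, 0, 0, 0, 0, 35]

```text
time_s: 35.45
tcp_pos: [0.4749, 0.1306, 0.2258]
ee_rot: [-0.498, -0.5, 0.506, -0.495]
force: [-0.1, 0.1, 0.2]
width: 0.0738
```

```bash
python3 go.py 458.8 284 120 0
```

```text
t 35.45 tcp mm [474.9 130.6 225.8] w 73.8 F [-0.1  0.1  0.2] J7 -0.47
jaw -0.52 xaxis [-0.0132 -0.0025 -0.9999]
turn [-0.52  0.14  0.76] shift cm [ 10.56  -1.61 -15.35] rows 3.1
```

>>> drive_tool:
  series: [-0.5, 0.1, 0.7, 2, -0.4, -4, 35, 0, 0, 0, 2.5, -0.4, -4, 35, 0, 0, 0, 2.5, -0.4, -3.5, 35, 0, 0, 0, 2, -0.2, -2, 35, 0, 0, 0, 1, 0, -0.5, 35, 0, 0, 0, 0, 0, 0, 35, 0, 0, 0, 0, 0, 0, 35]

```text
time_s: 36.15
tcp_pos: [0.4579, 0.2727, 0.1197]
ee_rot: [0.492, 0.507, -0.495, 0.506]
force: [0.4, 0.9, 0.1]
width: 0.0735
```

```bash
python3 shot.py wrist w15; python3 go.py 458.8 285 80 0;  python3 wm.py w15 95 118 258 190 .052; python3 wm.py w15 3 15 205 190 .042
```

```text
t 36.2 tcp mm [458.2 272.4 119.8] w 74.2 F [-0.1 -0.4  0.9] J7 -0.88
jaw 1.4 xaxis [-0.0037 -0.0029 -1.    ]
turn [1.4  0.17 0.21] shift cm [ 3.98  0.11 -1.27] rows 0.8
px [213.7 312.7 129.  224.7] ell [460.9 285.3  63.9  64.7] rect [460.9 285.2  64.   64.2  47.1]
px [197.3 322.7 109.3 231.3] ell [458.9 285.8  84.2  85.2] rect [458.9 285.7  84.3  84.   50.2]
```

>>> drive_tool:
  series: [1.3, 0.1, 0.2, 1, 0.1, -1.2, 28, 0, 0, 0, 1.2, 0, 0, 28, 0, 0, 0, 1.2, 0, 0, 28, 0, 0, 0, 0.6, 0, 0, 28, 0, 0, 0, 0, 0, 0, 28, 0, 0, 0, 0, 0, 0, 28]

```text
time_s: 36.8
tcp_pos: [0.4631, 0.2788, 0.0804]
ee_rot: [0.501, 0.497, -0.5, 0.501]
force: [0.3, 0.0, 0.3]
width: 0.0762
```

```bash
python3 go.py 459 285.3 39 0
```

```text
t 36.8 tcp mm [463.1 278.8  80.4] w 76.2 F [0.3 0.  0.3] J7 -0.96
jaw -0.21 xaxis [ 0.0048 -0.003  -1.    ]
turn [-0.21  0.17 -0.28] shift cm [ 4.13 -0.44 -0.67] rows 0.8
```

>>> drive_tool:
  series: [-0.2, 0.2, -0.3, 0.8, -0.4, -0.67, 28, 0, 0, 0, 0.8, 0, 0, 28, 0, 0, 0, 0.4, 0, 0, 28, 0, 0, 0, 0, 0, 0, 28, 0, 0, 0, 0, 0, 0, 28]

```text
time_s: 37.3
tcp_pos: [0.459, 0.2862, 0.059]
ee_rot: [0.5, 0.501, -0.5, 0.5]
force: [0.4, 0.2, 0.1]
width: 0.0761
```

```bash
python3 go.py 459 285.3 39 0
```

```text
t 37.3 tcp mm [459.  286.2  59. ] w 76.1 F [0.4 0.2 0.1] J7 -0.98
jaw 0.04 xaxis [-5.0e-04  1.2e-03 -1.0e+00]
turn [ 0.04 -0.07  0.03] shift cm [2.   0.   0.09] rows 0.4
```

>>> drive_tool:
  series: [0, 0, 0, 0.6, 0, 0.09, 28, 0, 0, 0, 0.6, 0, 0, 28, 0, 0, 0, 0.5, 0, 0, 28, 0, 0, 0, 0.2, 0, 0, 28, 0, 0, 0, 0, 0, 0, 28, 0, 0, 0, 0, 0, 0, 28]

```text
time_s: 37.9
tcp_pos: [0.4591, 0.2851, 0.0384]
ee_rot: [0.5, 0.5, -0.5, 0.5]
force: [0.4, 0.9, 0.2]
width: 0.0763
```

```bash
python3 go.py 459 285.3 39 0
```

```text
t 37.9 tcp mm [459.1 285.1  38.4] w 76.3 F [0.4 0.9 0.2] J7 -1.0
jaw 0.02 xaxis [-4.0e-04  1.1e-03 -1.0e+00]
turn [ 0.02 -0.06  0.03] shift cm [-0.06 -0.01 -0.02] rows 0.0
```

>>> drive_tool:
  series: [0, 0, 0, -0.06, 0, 0, 36, 0, 0, 0, 0, 0, 0, 44, 0, 0, 0, 0, 0, 0, 52, 0, 0, 0, 0, 0, 0, 60, 0, 0, 0, 0, 0, 0, 66, 0, 0, 0, 0, 0, 0, 66, 0, 0, 0, 0, 0, 0, 66]
  squeeze: 20

```text
time_s: 38.6
tcp_pos: [0.4597, 0.2853, 0.04]
ee_rot: [0.501, 0.5, -0.499, 0.5]
force: [0.6, -0.2, 0.7]
width: 0.0651
```

>>> drive_tool:
  series: [0, 0, 0, 0, 0, 0, 55, 0, 0, 0, 0, 0, 0, 45, 0, 0, 0, 0, 0, 0, 30, 0, 0, 0, 0, 0, 0, 30, 0, 0, 0, -1, 0, 0, 30, 0, 0, 0, -3, 0, 0, 30, 0, 0, 0, -4, 0, 0, 30, 0, 0, 0, 0, 0, 0, 30]

```text
time_s: 39.4
tcp_pos: [0.4586, 0.2856, 0.1236]
ee_rot: [0.5, 0.501, -0.5, 0.5]
force: [-0.6, 0.1, 0.1]
width: 0.0752
```

```bash
python3 shot.py wrist w16; python3 wm.py w16 95 118 258 190 .052; python3 wm.py w16 3 15 200 190 .042
```

```text
px [211.  307.  148.  239.3] ell [459.5 285.5  64.   64.9] rect [459.4 285.5  63.7  64.9  13.2]
px [197.3 318.7 128.  245.3] ell [458.9 286.   83.9  86. ] rect [458.9 285.8  84.3  85.   38.1]
```

View pics/w16.png

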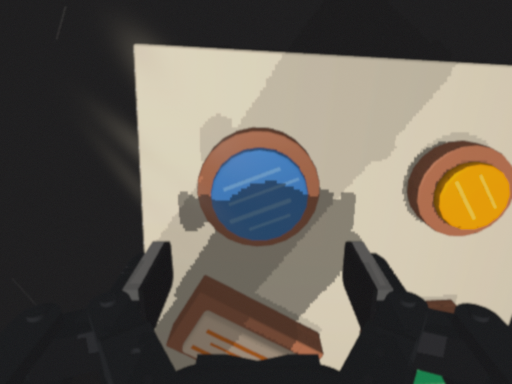

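The blue disc is now concentric at (259,194), 0.6 mm from the mould's centre. I back away and hand in.

>>> drive_tool:
  series: [0, 0, 0, -3, 0, 0, 30, 0, 0, 0, -3, 0, 0, 30, 0, 0, 0, -2, 0, 0, 30, 0, 0, 0, 0, 0, 0, 30, 0, 0, 0, 0, 0, 0, 30]

```text
time_s: 39.95
tcp_pos: [0.4569, 0.283, 0.2017]
ee_rot: [-0.497, -0.501, 0.502, -0.499]
force: [-0.1, -0.7, 0.7]
width: 0.0753
```

```bash
python3 - <<'E'
from rig import *
import cv2
a=[snapshot("side")["frame"],snapshot("scene")["frame"]]
cv2.imwrite("pics/f1.png",cv2.resize(a[0][190:350,90:300],None,fx=3,fy=3)[:,:,::-1])
cv2.imwrite("pics/f2.png",a[1][:,:,::-1])
st=read_state(); print(st["time_s"],abs(st["joint_velocities"]).max().round(3))
E
```

```text
40.05 0.005
```

View pics/f1.png

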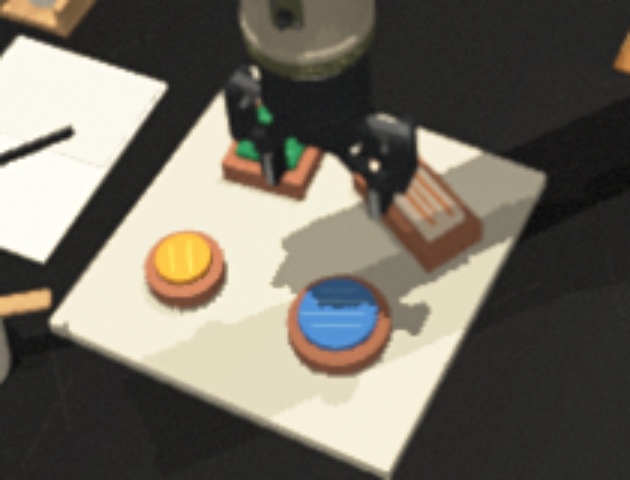

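View pics/f2.png

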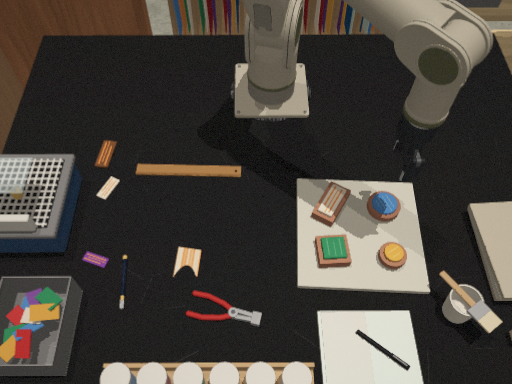

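Both views show all four blanks flat on their moulds, the gripper clear in the air, and the offcut (187,262) and cutter (123,280) where they were.

```bash
python3 -c "
from rig import *
print(finish_job())"
```

```text
the job is handed in; nothing more can be done
None
```

All four blanks are lying flat on their own moulds, each set down at first contact. The job was handed in at about 40 s.

**Last checks by wrist camera:**

| Blank | Offset from mould centre | Alignment |
|---|---|---|
| Large round | 0.6 mm | – |
| Small round | 0.6 mm | – |
| Square | 0.7 mm | both at 3.5° |
| Oblong | about 1 mm, judged by eye across its width; lengthwise looked even | visually in line |

- **Mended:** the large round was first laid 2–3 mm off centre. I re-centred it by closing the jaws gently around it.
- **Left alone:** the offcut and the cutter lie where they did at the start.
- **Disagreed or failed:** the scene and side cameras differed by about 3–4 mm, so I took fine positions from the wrist camera. The finger width read about 2 mm under each blank's size. The scene-view check of the oblong failed because the colour mask spread onto the shelf.

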